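Reduce a ring on the treadle press

TASK

Take the gold ring down a size on the treadle press: lay it flat on the seat of the brass die, between the two jaws, push the slide fully home under the ram, press the pedal right down to its stop, hold it there a moment and let it come back up. Then draw the slide back out and put the ring in the glass dish, without disturbing the dish or the spool and jar beside the ring.

Things in the scene. Friction and masses are not known exactly. Their poses are not given: they have to be found in the camera images.
- press: Bench press of dark grey-green cast iron, fixed to the table, 230 x 150 mm bed plate 12 mm thick; origin on the underside under the middle of the machine. Its -x side is the front (where slide knob and pedal pad are), its column and overhung head are at +x: the head covers x +18 to +110 mm, y +4 to +56 mm, z 59 to 105 mm (a screw on it reaches 115 mm). The slide runs along the line y = +30 mm between two steel gibs 22 mm high; the pedal lies along y = -45 mm.
- slide (a joint): Travel of the flat steel slide, m: 0 = fully home against its stop, the die under the ram; grows to 0.11 as it is drawn out along the press's -x, clear in front of the head. Moves with about 2 N of friction and stays where it is left.
- slide_knob (a point): Middle of the upright black knob at the front end of the slide: 17 mm in diameter, from 34 to 58 mm above the table, on a thin stem; this point is 46 mm up. Its x axis is the press's x axis. It stands 75 mm in front of the die.
- die_seat (a point): Top centre of the die's seat on the slide, 28 mm above the table: a brass disc 18 mm wide, 5 mm above the round die plate, between two steel vee jaws (before and behind it along the slide) that stand 2 mm above it. The ring lies flat on it with about 2 mm to spare. The sides (press's y) are open, 19 mm wide, for fingers closing along the press's y, down to 24 mm above the table.
- pedal (a joint): Angle of the sprung treadle pedal, rad: 0 = up, 0.15 = fully down on its stop. The spring needs about 3.5 N at the pad to start and about 10 N at the stop; it returns by itself when let go, and it drives the ram down.
- pedal_pad (a point): Centre of the top of the black ribbed rubber pedal pad, 52 mm (along the press's x) by 48 mm; about 53 mm above the table when up and about 27 mm when down. The pedal's hinge is a shaft along the press's y, 177 mm behind the pad (towards the press's +x) and 34 mm above the table.
- ring_center (a point): Centre of the wide openwork gold ring: 20 mm outer diameter, 7 mm high, lying flat, light; this point is 3.5 mm above its underside.
- dish_center (a point): Centre of the eight-sided iridescent glass dish, loose: 67 mm across the rim, 18 mm high, a shallow bowl with some tiny beads drawn in it; this point is 9 mm above the table on its axis.
- spool_center (a point): Centre of the standing spool of blue thread beside the ring, loose: 51 mm in diameter, 60 mm high; this point is 30 mm up.
- jar_center (a point): Centre of the low white jar on the ring's other side, loose: about 50 mm in diameter and 20 mm high; this point is 11 mm up. Spool and jar stand about 50 mm from the ring, centre to centre, so only two opposite sides of the ring leave room for fingers.

How it is judged:
On the way, in this order (a step that is already met when the one before it is completed fails the run):
1. the ring lies flat in the die, let go (horizontal distance between ring_center and die_seat below 0.005 m and z of ring_center in the frame of die_seat below 0.0055 m and angle between ring_center's own z axis and vertical below 0.12 rad and contact force between ring and the fingers below 0.1 N), for 0.1 s.
2. the slide is fully home (within 4 mm) with the ring in the die (value of joint slide below 0.004 m and horizontal distance between ring_center and die_seat below 0.005 m and z of ring_center in the frame of die_seat below 0.0055 m), for 0.1 s.
3. the pedal is down on its stop (at least 0.144 of 0.15 rad) for 0.2 s while the slide is home with the ring in the die (value of joint pedal above 0.144 rad and value of joint slide below 0.005 m and horizontal distance between ring_center and die_seat below 0.005 m and z of ring_center in the frame of die_seat below 0.0055 m), for 0.2 s.
4. the pedal is up again and the slide drawn out by at least 70 mm, the ring still in its die (value of joint pedal below 0.02 rad and value of joint slide above 0.07 m and horizontal distance between ring_center and die_seat below 0.006 m), for 0.1 s.
At the end, for the whole second after the job is handed in: The ring rests in the glass dish (its centre within 26 mm of the dish's axis and no more than 12 mm above the dish's mid-height), let go and still; the dish stands upright, the slide is drawn out by at least 70 mm and the pedal is up (horizontal distance between ring_center and dish_center below 0.026 m and z of ring_center in the frame of dish_center below 0.012 m and linear speed of ring below 0.02 m/s and angle between dish_center's own z axis and vertical below 0.1 rad and value of joint slide above 0.07 m and value of joint pedal below 0.02 rad); the robot touches nothing.
It fails at once if the blue spool is knocked over or shifted by more than 15 mm (angle between spool_center's own z axis and vertical above 0.4 rad or distance of spool_center from where it was at the start of the episode above 0.015 m).
It fails at once if the white jar is tipped or shifted by more than 15 mm (angle between jar_center's own z axis and vertical above 0.4 rad or distance of jar_center from where it was at the start of the episode above 0.015 m).
It fails at once if the glass dish is tipped or shifted by more than 25 mm (angle between dish_center's own z axis and vertical above 0.4 rad or distance of dish_center from where it was at the start of the episode above 0.025 m).
It also fails if it takes over 64 s, if anything falls off the work surface, if the arm or the gripper's body presses on something with over 40 N, if the wrist force passes 120 N, or if a joint passes its speed limit or range.

ROBOT

A 6-joint arm with a two-finger parallel gripper is mounted at the origin on the work surface; the furniture and walls round the work are solid. World frame = base frame: x ahead of the robot, y to its left, z up, the work surface at z = 0. Lengths are in m, angles in rad, forces in N, time in s.
With the tool pointing down it reaches from about 0.3 to 0.775 m from the base axis. Payload 14.6 kg.
Tool frame: the origin (TCP) lies at the very end of the fingers, on their centre line; the grasp point (between the pads) lies 19 mm behind it; z points along the fingers, y is the direction in which the jaws open and shut (so a half turn about z gives the same grasp; the last joint's range is limited). The gripper opens to 94 mm and grips with 3 to 60 N. Pads are 16 mm wide; open, the fingers measure 119 mm over their backs; the gripper's body (75 mm by 177 mm) begins 78 mm behind the grasp point.
Start: joints at [1.049, 0.3, 1.521, -0, 1.321, -0.067], TCP at [0.242, 0.494, 0.205] pointing down, gripper open.
Joint ranges: [-3.03, 3.03], [-0.79, 2.21], [0.23, 2.52], [-1.04, 4.18], [0, 3.07], [-2.55, 2.55]. Speed limits (rad/s): [2.22, 2.22, 2.57, 3.14, 3.14, 3.14].

INTERFACE

Orientations are given as [roll, pitch, yaw] about the fixed x, y, z axes, in that order (R = Rz(yaw) Ry(pitch) Rx(roll)).
In Python, from station import ctrl, vision, ticket gives the robot as it stands.
- The arm moves only by the tool step_arm, never from a script. Its argument "steps" is a list of rows, each an object of numbers: "x", "y", "z": the shift along the tool's x, y, z in m; "ax", "ay", "az": the turn, a rotation vector about the tool's x, y, z in degrees; "claw": the finger opening in m, from 0 to 0.094. A call has 1 to 5 rows; each row shifts and turns the pose as measured when the row begins, along the tool's axes as they then stand; what a row does not reach is not made up. A row lasts 1/12 s, in which the tool goes at most 41.7 mm and 7.16 degrees, less where a joint would pass 70% of its speed; a pose out of reach is approached as far as the arm can. A call with a gripper value outside its range is refused whole. The fingers move at their own pace and stop on an object; "grip_force" is the grip in N (left out, the last holds). Time passes only in rows, so rows that do not move let the fingers close. It gives the time, the measured TCP pose, the force and the opening at its end, in the units of the state.
- ctrl.get_obs(): the state, without advancing time (a new reading comes with each control period).
- vision.camera(name): name is "scene" or "side" or "wrist"; returns (picture, depth): 400x640x3 uint8, red, green, blue; 400x640 float32, m along the optical axis (not along the pixel's ray), 0 where there is no reading.
- vision.camera_params(name): a dict with "fov_y" (degrees; the focal length in pixels is half the picture's height over the tangent of half this angle, whatever the lens; pixels are square), "cx", "cy" (the principal point, pixels), "origin" and "attitude" of the camera in the world; the wrist camera has in their place "mount" (4x4, takes a point from camera to tool coordinates, whose origin is the TCP and whose axes are the flange's). Camera axes: x right, y up, looking along -z (the intrinsics and any distortion apply to the point x, -y, -z); pixel columns grow to the right and rows downward; lengths in m; the calibration is good to about 2 mm. A picture is of the moment at which its call begins: read the wrist's pose just before it. camera_params takes no time and is no camera call.
- ticket.hand_in(): hands the job in, once; it reports no verdict.
The state is a dict: "time_s": time; "qpos": joint angles; "joint_vel": joint speeds; "tau": joint torques, N m; "ee_pos": TCP position; "eef_rot": TCP orientation; "force": force on the tool from outside, world axes, zero at the start; "moment": the same for the moment, N m; "grip_width": finger opening in m.
Only numpy, scipy, OpenCV 4.12 (cv2) and the standard library are available. Lean on these libraries where they do the work, as an engineer would, in place of code of your own. Each camera call takes 0.05 s, during which the arm holds its last target.

## Working session

There is one attempt and no reset: what is moved stays moved. The work goes in short steps, Python scripts to look and compute and a tool call to move; the robot and the scene stay as the last step left them, time stands still between calls to the robot, and variables do not carry over. Pictures are saved under pics/ and viewed, and the job is handed in when it is done.

Besides the shell and the picture viewer there is one more tool, called as a command line: name --argument value ..., lists and objects as JSON in quotes. step_arm: Moves the arm, as the interface text tells. Its arguments: {"type":"object","properties":{"steps":{"type":"array"},"grip_force":{"type":"number"}},"required":["steps"]}

```bash
ls; mkdir -p pics; cat > h.py <<'E'
import numpy as np, cv2
from station import ctrl, vision, ticket
from scipy.spatial.transform import Rotation as R
E
python3 - <<'E'
from h import *
print(ctrl.get_obs())
for n in ("scene","side","wrist"):
    print(n,vision.camera_params(n))
for n in ("scene","side","wrist"):
    o=ctrl.get_obs(); p,d=vision.camera(n)
    cv2.imwrite(f"pics/{n}0.png",p[:,:,::-1]); np.savez(f"{n}0.npz",p=p,d=d,pos=o['ee_pos'],rot=o['eef_rot'])
E
```

```text
pics
{'time_s': 0.0, 'qpos': array([ 1.04935264e+00,  3.00476684e-01,  1.52159376e+00,  2.11454145e-05,
        1.32069745e+00, -6.65627834e-02]), 'joint_vel': array([-0.00028886,  0.00216323, -0.00099345,  0.00203657,  0.00201488,
        0.00058055]), 'tau': array([ 2.21804738e-03, -5.31833053e+01, -3.52735269e+01,  7.09044258e-02,
        2.46021291e-02,  5.70884566e-06]), 'ee_pos': array([0.24149112, 0.49385   , 0.2048779 ]), 'eef_rot': array([-3.14042137e+00, -9.86057576e-05,  2.68670645e+00]), 'force': array([-1.04415434, -0.86856902, -0.20726273]), 'moment': array([-0.00981332,  0.00236233,  0.01999206]), 'grip_width': 0.09402382926314592}
scene {'fov_y': 45.87757471459926, 'cx': 321.0365263370186, 'cy': 192.57332253864288, 'origin': array([-0.05491758, -0.41971704,  0.93744161]), 'attitude': array([ 0.68657764, -0.01050638, -0.90193891])}
side {'fov_y': 43.288277901105076, 'cx': 319.97407086828844, 'cy': 202.83047467954677, 'origin': array([ 0.56548125, -0.88647973,  0.78734218]), 'attitude': array([ 0.89972361, -0.0222139 ,  0.07521644])}
wrist {'fov_y': 66.19236160932063, 'cx': 321.79237066751125, 'cy': 194.93625020386423, 'mount': array([[-3.80493392e-04,  9.64186257e-01,  2.65225784e-01,
         7.63954773e-02],
       [ 9.99999587e-01,  5.85631645e-04, -6.94369704e-04,
        -9.44825304e-05],
       [-8.24826338e-04,  2.65225410e-01, -9.64186082e-01,
        -1.78224273e-01],
       [ 0.00000000e+00,  0.00000000e+00,  0.00000000e+00,
         1.00000000e+00]])}
```

View pics/scene0.png

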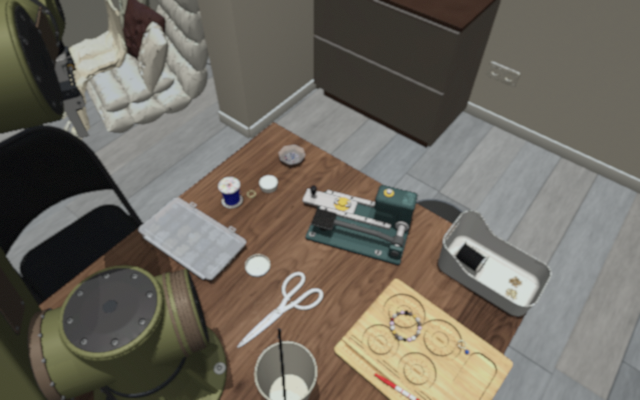

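View pics/side0.png

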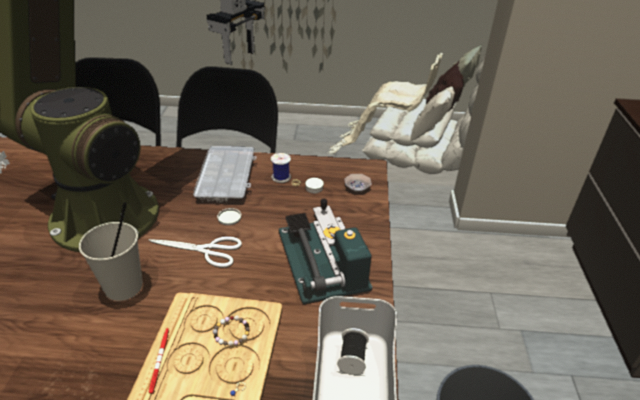

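View pics/wrist0.png

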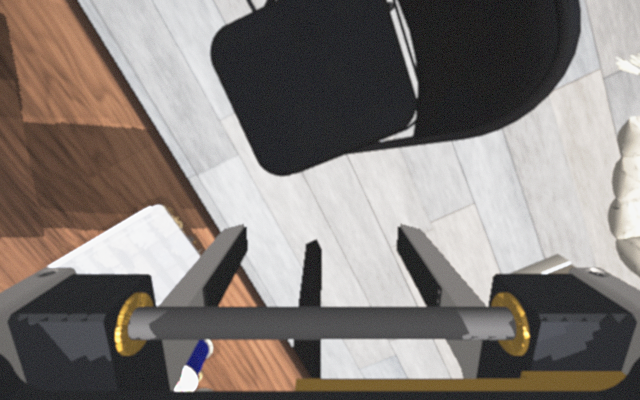

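The scene view shows the spool (231,192), ring (251,193), jar (268,183) and dish (291,155). On the press I can see the knob (313,190), die (342,203) and black pad (323,222). Next I'll get rough positions from the depth.

```bash
cat >> h.py <<'E'
def K(n):
    c=vision.camera_params(n); f=200/np.tan(np.radians(c['fov_y'])/2); return f,c['cx'],c['cy'],c
def campose(n,pos=None,rot=None):
    f,cx,cy,c=K(n)
    if n!='wrist': return R.from_euler('xyz',c['attitude']).as_matrix(),np.array(c['origin'])
    Rt=R.from_euler('xyz',rot).as_matrix(); M=c['mount']
    return Rt@M[:3,:3], Rt@M[:3,3]+pos
def ray(n,uv,pos=None,rot=None):
    f,cx,cy,c=K(n); Rc,o=campose(n,pos,rot)
    uv=np.atleast_2d(uv).astype(float)
    d=np.c_[(uv[:,0]-cx)/f,-(uv[:,1]-cy)/f,-np.ones(len(uv))]
    return o,d@Rc.T
def onplane(n,uv,z,pos=None,rot=None):
    o,d=ray(n,uv,pos,rot); return o+d*((z-o[2])/d[:,2])[:,None]
def bydepth(n,uv,dm,pos=None,rot=None):
    o,d=ray(n,uv,pos,rot); uv=np.atleast_2d(uv).astype(int); return o+d*dm[uv[:,1],uv[:,0]][:,None]
def tri(a,b):
    # a,b: (o,d) ; nearest point
    (o1,d1),(o2,d2)=a,b; d1=d1.ravel()/np.linalg.norm(d1); d2=d2.ravel()/np.linalg.norm(d2)
    s=np.linalg.lstsq(np.c_[d1,-d2],o2-o1,rcond=None)[0]; p=o1+d1*s[0]; q=o2+d2*s[1]; return (p+q)/2,np.linalg.norm(p-q)
def project(n,P,pos=None,rot=None):
    f,cx,cy,c=K(n); Rc,o=campose(n,pos,rot); q=(np.atleast_2d(P)-o)@Rc
    return np.c_[cx+f*q[:,0]/-q[:,2], cy-f*q[:,1]/-q[:,2]]
def snap(tag,n='wrist'):
    o=ctrl.get_obs(); p,d=vision.camera(n); cv2.imwrite(f"pics/{n}{tag}.png",p[:,:,::-1])
    np.savez(f"{n}{tag}.npz",p=p,d=d,pos=o['ee_pos'],rot=o['eef_rot']); print(o['time_s'],o['ee_pos'].round(4),np.degrees(o['eef_rot']).round(2),o['grip_width'].round(4) if hasattr(o['grip_width'],'round') else o['grip_width'],o['force'].round(2)); return p,d,o
def move(target,rpy=None):
    """print world target as tool-frame shift + turn"""
    o=ctrl.get_obs(); Rt=R.from_euler('xyz',o['eef_rot']); dp=Rt.inv().apply(np.array(target)-o['ee_pos'])
    print('shift mm',(dp*1000).round(1))
    if rpy is not None: print('turn deg',np.degrees((Rt.inv()*R.from_euler('xyz',rpy)).as_rotvec()).round(2))
E
python3 - <<'E'
from h import *
s=np.load('scene0.npz'); d=s['d']; i=np.load('side0.npz')
for nm,a,b,z in [('table',(280,250),(215,255),0),('spool',(229,183),(280,157),.06),('ring',(251,194),(295,183),.0035),('jar',(268,183),(314,184),.02),('dish',(291,155),(358,183),.014),('knob',(312,188),(323,202),.058),('die',(342,204),(329,231),.028),('pad',(323,221),(297,219),.053),('head',(390,191),(350,234),.11)]:
    print(nm,bydepth('scene',a,d).round(3),bydepth('side',b,i['d']).round(3),onplane('scene',a,z).round(3),onplane('side',b,z).round(3))
p=s['p'][140:280,210:430]; cv2.imwrite('pics/zs.png',cv2.resize(p[:,:,::-1],None,fx=3.6,fy=3.6))
p=i['p'][140:310,260:400]; cv2.imwrite('pics/zi.png',cv2.resize(p[:,:,::-1],None,fx=3.5,fy=3.5))
E
```

```text
table [[ 0.359  0.017 -0.001]] [[ 0.294 -0.111  0.006]] [[0.358 0.016 0.   ]] [[ 0.292 -0.105  0.   ]]
spool [[0.398 0.212 0.06 ]] [[0.395 0.208 0.061]] [[0.398 0.212 0.06 ]] [[0.394 0.21  0.06 ]]
ring [[ 0.439  0.187 -0.002]] [[0.437 0.173 0.006]] [[0.436 0.183 0.003]] [[0.437 0.176 0.003]]
jar [[0.484 0.167 0.015]] [[0.489 0.158 0.018]] [[0.481 0.164 0.02 ]] [[0.489 0.155 0.02 ]]
dish [[0.604 0.193 0.004]] [[0.602 0.19  0.006]] [[0.597 0.187 0.014]] [[0.602 0.179 0.014]]
knob [[0.513 0.045 0.059]] [[0.519 0.038 0.056]] [[0.514 0.046 0.058]] [[0.519 0.035 0.058]]
die [[ 0.542 -0.026  0.025]] [[ 0.565 -0.886  0.787]] [[ 0.54  -0.027  0.028]] [[ 0.538 -0.032  0.028]]
pad [[ 0.456 -0.033  0.053]] [[ 0.465 -0.027  0.054]] [[ 0.456 -0.034  0.053]] [[ 0.465 -0.026  0.053]]
head [[ 0.581 -0.127  0.114]] [[ 0.584 -0.132  0.113]] [[ 0.585 -0.125  0.11 ]] [[ 0.584 -0.129  0.11 ]]
```

View pics/zs.png

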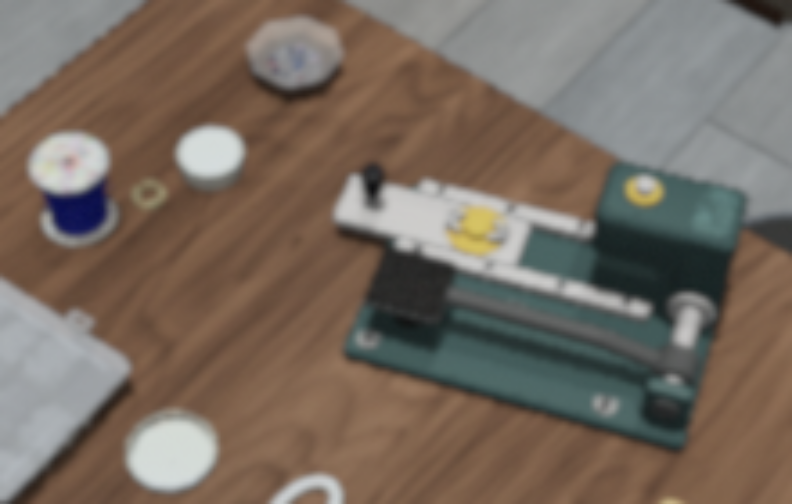

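View pics/zi.png

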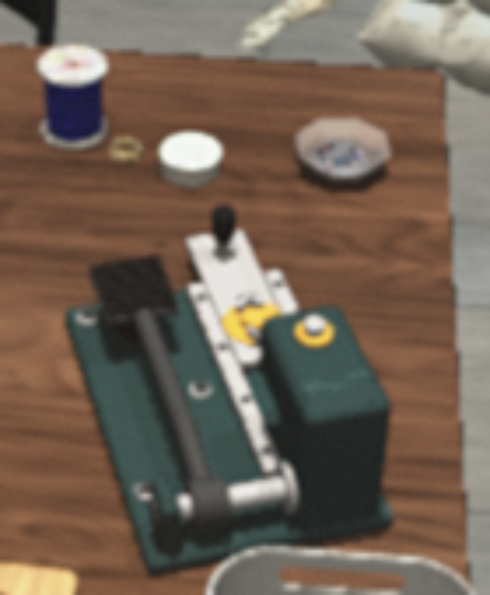

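The depth agrees with the ray casts to within millimetres, the slide is already drawn out, and the press's x axis points about -69° from world x. Next I'll hover over the ring.

```bash
python3 - <<'E'
from h import *
move([.437,.179,.16],[np.pi,0,np.radians(152)])
E
```

```text
shift mm [-314.  -197.    45.2]
turn deg [-0.05 -0.    1.94]
```

step_arm --steps '[{"x": -0.0314, "y": -0.0197, "z": 0.0045}, {"x": -0.0314, "y": -0.0197, "z": 0.0045}, {"x": -0.0314, "y": -0.0197, "z": 0.0045}, {"x": -0.0314, "y": -0.0197, "z": 0.0045}, {"x": -0.0314, "y": -0.0197, "z": 0.0045}]'

```text
validation failed for argument at $.st...
```

step_arm --steps '[{"x": -0.0314, "y": -0.0197, "z": 0.0045}, {"x": -0.0314, "y": -0.0197, "z": 0.0045}, {"x": -0.0314, "y": -0.0197, "z": 0.0045}, {"x": -0.0314, "y": -0.0197, "z": 0.0045}, {"x": -0.0314, "y": -0.0197, "z": 0.0045, "az": 2}]'

```text
validation failed for argument at $.st...
```

```bash
python3 - <<'E'
from h import *
snap(1)
move([.437,.179,.15],[np.pi,0,np.radians(152)])
E
```

```text
0.15 [0.2415 0.4939 0.205 ] [-179.95   -0.    153.94] 0.09378078646135288 [0.12 0.17 1.42]
shift mm [-314.  -197.    55.2]
turn deg [-0.04 -0.    1.94]
```

View pics/wrist1.png

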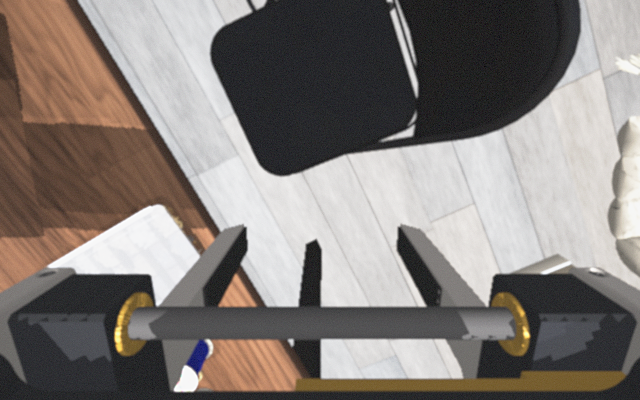

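The call was refused as invalid. I'll send all the fields in a single row.

step_arm --steps '[{"x": -0.03, "y": -0.02, "z": 0.005, "ax": 0, "ay": 0, "az": 0, "claw": 0.094}]'

```text
time_s: 0.28
ee_pos: [0.2582, 0.4653, 0.2004]
eef_rot: [3.141, -0.001, 2.69]
force: [0.5, -0.2, 0.4]
grip_width: 0.0941
```

step_arm --steps '[{"x": -0.033, "y": -0.021, "z": 0.005, "ax": 0, "ay": 0, "az": 0, "claw": 0.094}, {"x": -0.033, "y": -0.021, "z": 0.005, "ax": 0, "ay": 0, "az": 0, "claw": 0.094}, {"x": -0.033, "y": -0.021, "z": 0.005, "ax": 0, "ay": 0, "az": 0, "claw": 0.094}, {"x": -0.033, "y": -0.021, "z": 0.005, "ax": 0, "ay": 0, "az": 0, "claw": 0.094}, {"x": -0.033, "y": -0.021, "z": 0.005, "ax": 0, "ay": 0, "az": 0, "claw": 0.094}]'

```text
time_s: 0.7
ee_pos: [0.3622, 0.2932, 0.1733]
eef_rot: [3.141, -0.001, 2.697]
force: [1.1, 0.2, -0.6]
grip_width: 0.0942
```

```bash
python3 - <<'E'
from h import *
print(ctrl.get_obs()['ee_pos'])
move([.437,.179,.15],[np.pi,0,np.radians(152)])
E
```

```text
[0.36219736 0.29320946 0.17331123]
shift mm [-116.7  -70.9   23.2]
turn deg [ 0.01 -0.05  2.52]
```

step_arm --steps '[{"x": -0.03, "y": -0.018, "z": 0.003, "ax": 0, "ay": 0, "az": 1, "claw": 0.094}, {"x": -0.03, "y": -0.018, "z": 0.003, "ax": 0, "ay": 0, "az": 1, "claw": 0.094}, {"x": -0.03, "y": -0.018, "z": 0.003, "ax": 0, "ay": 0, "az": 0, "claw": 0.094}, {"x": -0.027, "y": -0.017, "z": 0.003, "ax": 0, "ay": 0, "az": 0, "claw": 0.094}, {"x": 0, "y": 0, "z": 0, "ax": 0, "ay": 0, "az": 0, "claw": 0.094}]'

```text
time_s: 1.12
ee_pos: [0.4388, 0.1657, 0.1598]
eef_rot: [-3.141, -0.001, 2.656]
force: [0.1, 0.0, -0.6]
grip_width: 0.0934
```

```bash
python3 - <<'E'
from h import *
snap(2)
E
```

```text
1.1167 [0.4388 0.1657 0.1598] [-1.7994e+02 -4.0000e-02  1.5218e+02] 0.09338673794950522 [ 0.09  0.   -0.6 ]
```

View pics/wrist2.png

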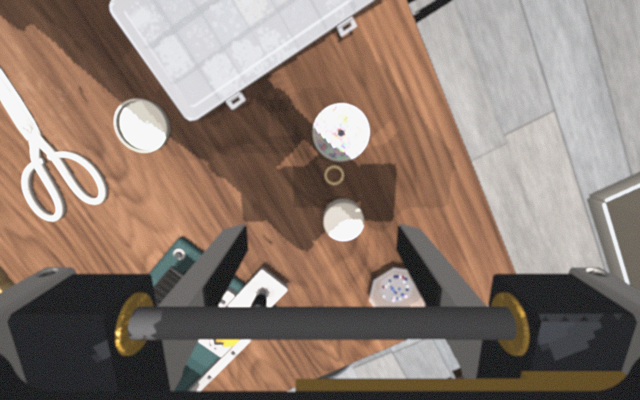

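The wrist view shows the ring at (334,176), with the spool above it at (341,132) and the jar below at (344,220). I'll measure these three properly.

```bash
cat >> h.py <<'E'
def ringpx(p,u,v,r=22,z=0):
    a=p[v-r:v+r,u-r:u+r].astype(int); m=((a[:,:,1]-a[:,:,2]>25)&(a[:,:,0]-a[:,:,1]<45)&(a[:,:,0]>90)).astype(np.uint8)
    ys,xs=np.nonzero(m)
    (c,rad)=cv2.minEnclosingCircle(np.c_[xs,ys].astype(np.float32)); return m,(c[0]+u-r,c[1]+v-r),rad,len(xs)
E
python3 - <<'E'
from h import *
w=np.load('wrist2.npz'); p=w['p']
m,c,r,n=ringpx(p,334,176,18); print(c,r,n); print(m[:, :])
cv2.imwrite('pics/z2.png',cv2.resize(p[90:250,260:420,::-1],None,fx=3.7,fy=3.7,interpolation=cv2.INTER_NEAREST))
for nm,uv,z in [('ring',c,.0035),('spool',(341,132),.06),('jar',(344,220),.02)]:
    print(nm,onplane('wrist',uv,z,w['pos'],w['rot']).round(4),bydepth('wrist',uv,w['d'],w['pos'],w['rot']).round(4))
E
```

```text
(333.8425407409668, 174.54972457885742) 9.963897705078125 137
[[0 0 0 ... 0 0 0]
 [0 0 0 ... 0 0 0]
 [0 0 0 ... 0 0 0]
 ...
 [0 0 0 ... 0 0 0]
 [0 0 0 ... 0 0 0]
 [0 0 0 ... 0 0 0]]
ring [[0.438  0.1813 0.0035]] [[4.387e-01 1.811e-01 2.000e-04]]
spool [[0.3955 0.2079 0.06  ]] [[0.3986 0.2088 0.024 ]]
jar [[0.4852 0.1688 0.02  ]] [[0.4869 0.1683 0.0153]]
```

View pics/z2.png

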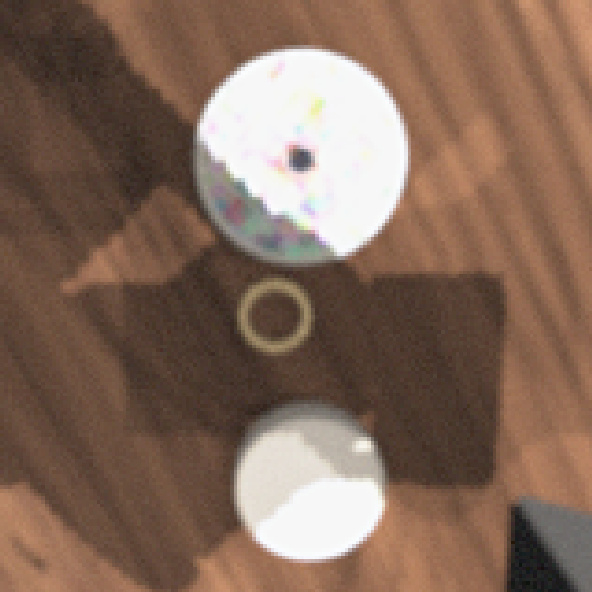

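```bash
python3 - <<'E'
from h import *
move([.438,.1805,.08],[np.pi,0,np.radians(156)])
E
```

```text
shift mm [ 6.1 11.8 80. ]
turn deg [-0.04 -0.06 -3.82]
```

step_arm --steps '[{"x": 0.006, "y": 0.012, "z": 0.02, "ax": 0, "ay": 0, "az": -3.8, "claw": 0.06}, {"x": 0, "y": 0, "z": 0.02, "ax": 0, "ay": 0, "az": 0, "claw": 0.06}, {"x": 0, "y": 0, "z": 0.02, "ax": 0, "ay": 0, "az": 0, "claw": 0.06}, {"x": 0, "y": 0, "z": 0.012, "ax": 0, "ay": 0, "az": 0, "claw": 0.06}, {"x": 0, "y": 0, "z": 0, "ax": 0, "ay": 0, "az": 0, "claw": 0.06}]'

```text
time_s: 1.58
ee_pos: [0.4376, 0.1839, 0.0865]
eef_rot: [3.14, 0.001, 2.725]
force: [-0.1, 0.1, -0.3]
grip_width: 0.0638
```

```bash
python3 - <<'E'
from h import *
p,d,o=snap(3)
print(project('wrist',[.438,.1805,.0035],o['ee_pos'],o['eef_rot']))
E
```

```text
1.5833 [0.4376 0.1839 0.0865] [1.7989e+02 4.0000e-02 1.5615e+02] 0.06382790281301991 [-0.09  0.1  -0.3 ]
[[318.18432044 201.7142452 ]]
```

View pics/wrist3.png

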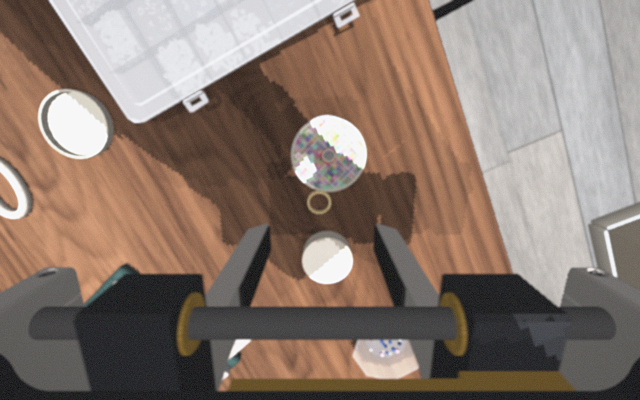

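The ring is at (319,203) against a predicted (318,202). I'll triangulate it from the two views.

```bash
python3 - <<'E'
from h import *
w=np.load('wrist2.npz');v=np.load('wrist3.npz'); p=v['p']
m,c,r,n=ringpx(p,319,203,15); print(c,r,n)
def cen(p,u,v,r):
    m,_,_,_=ringpx(p,u,v,r); k=cv2.findContours(m,cv2.RETR_EXTERNAL,cv2.CHAIN_APPROX_NONE)[0]; k=max(k,key=cv2.contourArea); e=cv2.fitEllipse(k); return np.array(e[0])+[u-r,v-r],e[1]
a,ea=cen(w['p'],334,176,14); b,eb=cen(p,319,203,15); print(a,ea,b,eb)
print(tri(ray('wrist',a,w['pos'],w['rot']),ray('wrist',b,v['pos'],v['rot'])))
P=onplane('wrist',b,.0035,v['pos'],v['rot'])[0]; print(P)
print(bydepth('wrist',b+[[11,0],[-11,0],[0,11]],v['d'],v['pos'],v['rot'])[:,2])
move([P[0],P[1],.0025])
E
```

```text
(318.93478298187256, 201.81304359436035) 12.261921882629395 204
[333.70350742 174.67608643] (18.51483154296875, 18.962526321411133) [318.75587559 201.93894577] (22.4322566986084, 23.67850112915039)
(array([0.43746637, 0.18124848, 0.00674717]), np.float64(0.00013455951693692095))
[0.43839619 0.18087929 0.0035    ]
[0.00643852 0.00452332 0.00504618]
shift mm [-1.6 -3.  85.1]
```

step_arm --steps '[{"x": -0.002, "y": -0.003, "z": 0.02, "ax": 0, "ay": 0, "az": 0, "claw": 0.05}, {"x": 0, "y": 0, "z": 0.02, "ax": 0, "ay": 0, "az": 0, "claw": 0.05}, {"x": 0, "y": 0, "z": 0.015, "ax": 0, "ay": 0, "az": 0, "claw": 0.05}, {"x": 0, "y": 0, "z": 0.015, "ax": 0, "ay": 0, "az": 0, "claw": 0.05}, {"x": 0, "y": 0, "z": 0, "ax": 0, "ay": 0, "az": 0, "claw": 0.05}]'

```text
time_s: 2.05
ee_pos: [0.4408, 0.1844, 0.0209]
eef_rot: [3.133, 0.007, 2.729]
force: [-0.7, 0.4, -0.3]
grip_width: 0.0498
```

```bash
python3 - <<'E'
from h import *
p,d,o=snap(4); move([.4382,.1809,.0025])
E
```

```text
2.05 [0.4408 0.1844 0.0209] [179.51   0.42 156.33] 0.04977680887076688 [-0.71  0.37 -0.3 ]
shift mm [ 1.7 -4.9 19.7]
```

View pics/wrist4.png

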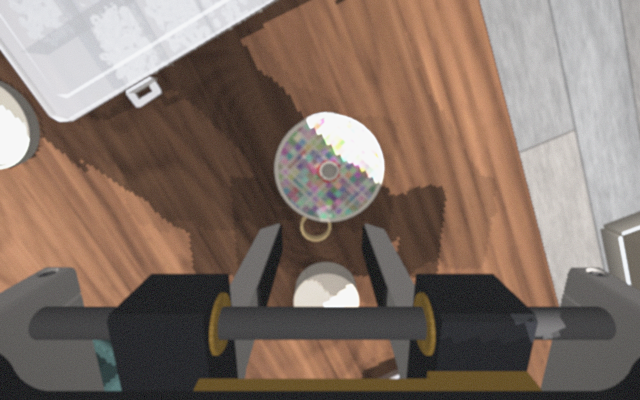

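The ring sits at (316,228), between fingertips that are centred near column 322. I'll check that against the projection and correct.

```bash
python3 - <<'E'
from h import *
v=np.load('wrist4.npz')
print(project('wrist',[.4382,.1809,.0035],v['pos'],v['rot']),project('wrist',v['pos'],v['pos'],v['rot']))
m,c,r,n=ringpx(v['p'],316,228,18); print(c,r,n)
print(onplane('wrist',(316,228),.0035,v['pos'],v['rot']))
move([.4382,.1809,.0025],[np.pi,0,np.radians(156)])
E
```

```text
[[315.28409636 225.45594284]] [[321.82982754 237.10018453]]
(316.9375, 224.03125) 17.958520889282227 242
[[0.44009041 0.18059149 0.0035    ]]
shift mm [ 1.7 -4.9 19.7]
turn deg [0.55 0.48 0.33]
```

step_arm --steps '[{"x": 0.001, "y": -0.005, "z": 0.01, "ax": 0.5, "ay": 0.5, "az": 0, "claw": 0.05}, {"x": 0, "y": 0, "z": 0.006, "ax": 0, "ay": 0, "az": 0, "claw": 0.05}, {"x": 0, "y": 0, "z": 0, "ax": 0, "ay": 0, "az": 0, "claw": 0.05}]'

```text
time_s: 2.35
ee_pos: [0.44, 0.1814, 0.0084]
eef_rot: [3.138, 0.003, 2.73]
force: [-0.8, -0.3, -0.5]
grip_width: 0.0503
```

```bash
python3 - <<'E'
from h import *
o=ctrl.get_obs(); print(o['ee_pos'],o['force']); move([.439,.1808,.0025],[np.pi,0,np.radians(156)])
E
```

```text
[0.44002599 0.181383   0.00842318] [-0.78038531 -0.34378037 -0.5028115 ]
shift mm [ 0.7 -1.   5.9]
turn deg [0.18 0.14 0.39]
```

step_arm --steps '[{"x": 0.001, "y": -0.001, "z": 0.005, "ax": 0.2, "ay": 0.1, "az": 0, "claw": 0.05}, {"x": 0, "y": 0, "z": 0.001, "ax": 0, "ay": 0, "az": 0, "claw": 0.05}, {"x": 0, "y": 0, "z": 0, "ax": 0, "ay": 0, "az": 0, "claw": 0.04}]'

```text
time_s: 2.6
ee_pos: [0.4392, 0.181, 0.0029]
eef_rot: [3.141, 0.002, 2.729]
force: [0.4, -0.0, -0.7]
grip_width: 0.0463
```

```bash
python3 - <<'E'
from h import *
o=ctrl.get_obs(); print(o['ee_pos'],o['force']); move([.439,.1808,.0025],[np.pi,0,np.radians(156)])
E
```

```text
[0.4391879  0.18097993 0.0028576 ] [ 0.35578117 -0.04146255 -0.71898451]
shift mm [ 0.1 -0.2  0.4]
turn deg [0.02 0.1  0.37]
```

Now close gently.

step_arm --steps '[{"x": 0, "y": 0, "z": 0, "ax": 0, "ay": 0, "az": 0, "claw": 0.012}, {"x": 0, "y": 0, "z": 0, "ax": 0, "ay": 0, "az": 0, "claw": 0.012}, {"x": 0, "y": 0, "z": 0, "ax": 0, "ay": 0, "az": 0, "claw": 0.012}, {"x": 0, "y": 0, "z": 0, "ax": 0, "ay": 0, "az": 0, "claw": 0.012}, {"x": 0, "y": 0, "z": 0, "ax": 0, "ay": 0, "az": 0, "claw": 0.012}]' --grip_force 5

```text
time_s: 3.02
ee_pos: [0.4396, 0.1811, 0.0035]
eef_rot: [3.141, 0.002, 2.729]
force: [0.4, -0.0, -0.3]
grip_width: 0.0189
```

step_arm --steps '[{"x": 0, "y": 0, "z": 0, "ax": 0, "ay": 0, "az": 0, "claw": 0.012}, {"x": 0, "y": 0, "z": 0, "ax": 0, "ay": 0, "az": 0, "claw": 0.012}]' --grip_force 5

```text
time_s: 3.18
ee_pos: [0.4396, 0.1811, 0.0036]
eef_rot: [3.14, 0.003, 2.729]
force: [1.2, 0.2, -0.1]
grip_width: 0.0194
```

```bash
python3 - <<'E'
from h import *
p,d,o=snap(5); cv2.imwrite('pics/z5.png',cv2.resize(p[160:330,220:430,::-1],None,fx=3.5,fy=3.5))
E
```

```text
3.1833 [0.4396 0.1811 0.0036] [1.7994e+02 1.5000e-01 1.5637e+02] 0.019370506459105572 [ 1.23  0.22 -0.08]
```

View pics/z5.png

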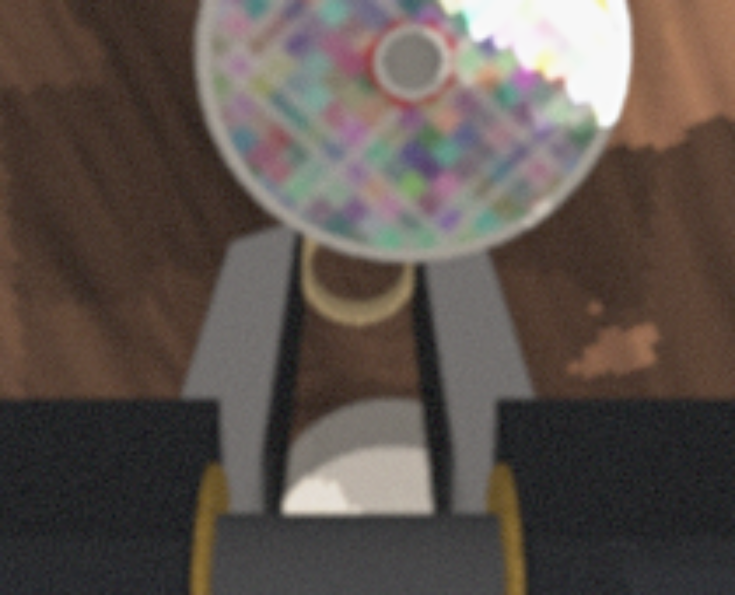

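The ring is gripped at 19.4 mm opening and centred between the fingers. Lifting it now.

step_arm --steps '[{"x": 0, "y": 0, "z": -0.01, "ax": 0, "ay": 0, "az": 0, "claw": 0.012}, {"x": 0, "y": 0, "z": -0.03, "ax": 0, "ay": 0, "az": 0, "claw": 0.012}, {"x": 0, "y": 0, "z": -0.03, "ax": 0, "ay": 0, "az": 0, "claw": 0.012}, {"x": 0, "y": 0, "z": -0.03, "ax": 0, "ay": 0, "az": 0, "claw": 0.012}, {"x": 0, "y": 0, "z": -0.03, "ax": 0, "ay": 0, "az": 0, "claw": 0.012}]'

```text
time_s: 3.65
ee_pos: [0.4358, 0.18, 0.1353]
eef_rot: [-3.135, -0.006, 2.729]
force: [1.1, -1.3, -1.1]
grip_width: 0.0195
```

```bash
python3 - <<'E'
from h import *
p,d,o=snap(6); cv2.imwrite('pics/z6.png',cv2.resize(p[160:330,220:430,::-1],None,fx=3.5,fy=3.5))
move([.539,-.02,.15],[np.pi,0,np.radians(111)])
E
```

```text
3.65 [0.4358 0.18   0.1353] [-179.61   -0.37  156.36] 0.01951901859086479 [ 1.06 -1.31 -1.06]
shift mm [-172.8 -143.6   -8.6]
turn deg [-8.000e-02  2.000e-02  4.537e+01]
```

View pics/z6.png

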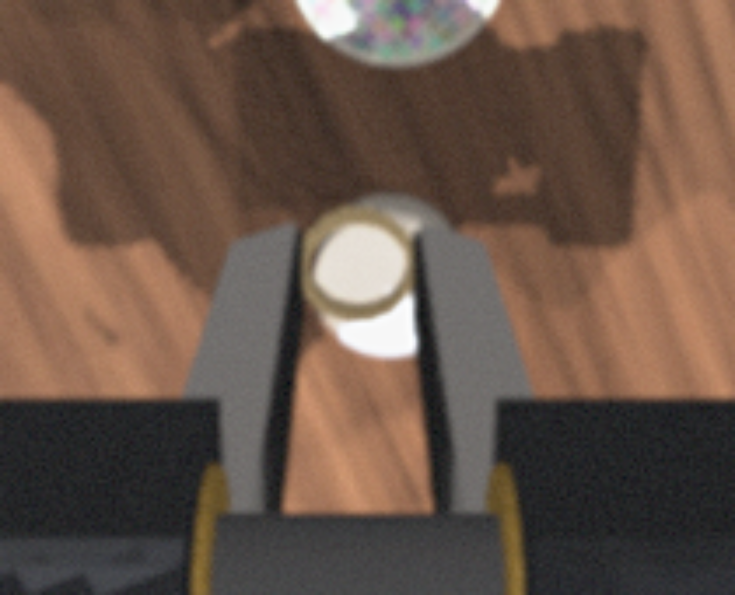

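The ring is held flat, centred at about pixel (322,235). I'll turn by 45° and then move over the die.

step_arm --steps '[{"x": 0, "y": 0, "z": -0.005, "ax": 0, "ay": 0, "az": 7, "claw": 0.012}, {"x": 0, "y": 0, "z": -0.005, "ax": 0, "ay": 0, "az": 7, "claw": 0.012}, {"x": 0, "y": 0, "z": -0.005, "ax": 0, "ay": 0, "az": 7, "claw": 0.012}, {"x": 0, "y": 0, "z": -0.005, "ax": 0, "ay": 0, "az": 7, "claw": 0.012}, {"x": 0, "y": 0, "z": -0.005, "ax": 0, "ay": 0, "az": 7, "claw": 0.012}]'

```text
time_s: 4.12
ee_pos: [0.4388, 0.1811, 0.1737]
eef_rot: [3.135, 0.002, 2.106]
force: [0.3, -0.1, -0.5]
grip_width: 0.019
```

step_arm --steps '[{"x": 0, "y": 0, "z": 0, "ax": 0, "ay": 0, "az": 7, "claw": 0.012}, {"x": 0, "y": 0, "z": 0, "ax": 0, "ay": 0, "az": 6, "claw": 0.012}]'

```text
time_s: 4.28
ee_pos: [0.439, 0.1812, 0.1761]
eef_rot: [3.132, 0.001, 1.87]
force: [-0.2, -0.8, -0.4]
grip_width: 0.0191
```

```bash
python3 - <<'E'
from h import *
move([.541,-.027,.16],[np.pi,0,np.radians(111)])
E
```

```text
shift mm [-229.    36.    16.6]
turn deg [ 0.58  0.06 -3.86]
```

step_arm --steps '[{"x": -0.038, "y": 0.006, "z": 0.002, "ax": 0.5, "ay": 0, "az": -4, "claw": 0.012}, {"x": -0.038, "y": 0.006, "z": 0.002, "ax": 0, "ay": 0, "az": 0, "claw": 0.012}, {"x": -0.038, "y": 0.006, "z": 0.002, "ax": 0, "ay": 0, "az": 0, "claw": 0.012}, {"x": -0.038, "y": 0.006, "z": 0.002, "ax": 0, "ay": 0, "az": 0, "claw": 0.012}, {"x": -0.038, "y": 0.006, "z": 0.002, "ax": 0, "ay": 0, "az": 0, "claw": 0.012}]'

```text
time_s: 4.7
ee_pos: [0.531, 0.0112, 0.1704]
eef_rot: [3.136, 0.001, 1.925]
force: [-0.1, 0.4, -0.5]
grip_width: 0.0193
```

step_arm --steps '[{"x": -0.025, "y": 0.004, "z": 0.002, "ax": 0, "ay": 0, "az": 0, "claw": 0.012}, {"x": 0, "y": 0, "z": 0, "ax": 0, "ay": 0, "az": 0, "claw": 0.012}]'

```text
time_s: 4.87
ee_pos: [0.5456, -0.0175, 0.1689]
eef_rot: [3.135, 0.002, 1.921]
force: [0.1, 0.8, -0.4]
grip_width: 0.0192
```

```bash
python3 - <<'E'
from h import *
p,d,o=snap(7)
move([.541,-.027,.16],[np.pi,0,np.radians(111)])
E
```

```text
4.8667 [ 0.5456 -0.0175  0.1689] [1.7963e+02 1.2000e-01 1.1005e+02] 0.019160759567960244 [ 0.07  0.78 -0.41]
shift mm [-9.  -7.5  9. ]
turn deg [ 0.36  0.1  -0.93]
```

View pics/wrist7.png

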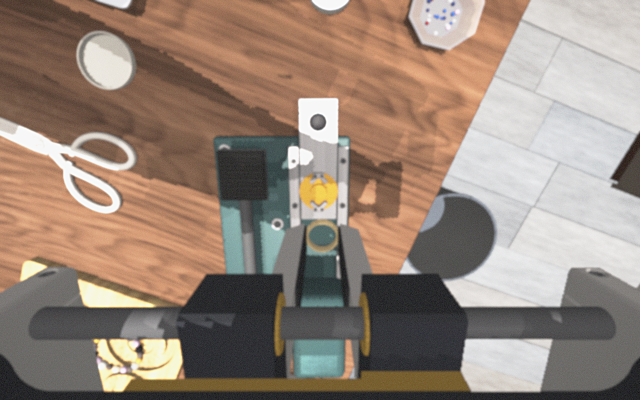

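The die is at (319,191), the knob at (318,121) and the pad at (242,174). I'll measure these and the press axis from this view.

```bash
python3 - <<'E'
from h import *
w=np.load('wrist7.npz'); p=w['p']; cv2.imwrite('pics/z7.png',cv2.resize(p[90:240,210:370,::-1],None,fx=4,fy=4,interpolation=cv2.INTER_CUBIC))
q=lambda uv,z: onplane('wrist',uv,z,w['pos'],w['rot'])[0]
hsv=cv2.cvtColor(p,cv2.COLOR_RGB2HSV)[165:215,295:345]; m=((hsv[:,:,0]>15)&(hsv[:,:,0]<32)&(hsv[:,:,1]>150)).astype(np.uint8)
k=max(cv2.findContours(m,cv2.RETR_EXTERNAL,cv2.CHAIN_APPROX_NONE)[0],key=cv2.contourArea); e=cv2.fitEllipse(k); print('die',e,cv2.minEnclosingCircle(k))
c=np.array(e[0])+[295,165]; D=q(c,.025); print(c,D, bydepth('wrist',c,w['d'],w['pos'],w['rot']))
Kn=q((318,121.5),.058); print('knob',Kn); v=D-Kn; print('axis',np.degrees(np.arctan2(v[1],v[0])),np.hypot(v[0],v[1]))
P=q((242,174),.053); print('pad',P)
E
```

```text
die ((23.11838722229004, 25.514982223510742), (28.457563400268555, 37.412208557128906), 88.50177001953125) ((23.314285278320312, 26.0), 18.675872802734375)
[318.11838722 190.51498222] [ 0.54574875 -0.02507496  0.025     ] [[ 0.5455856  -0.0245947   0.02693979]]
knob [0.52068104 0.04453464 0.058     ]
axis -70.19510869530257 0.07398571486976557
pad [ 0.46806294 -0.02777717  0.053     ]
```

View pics/z7.png

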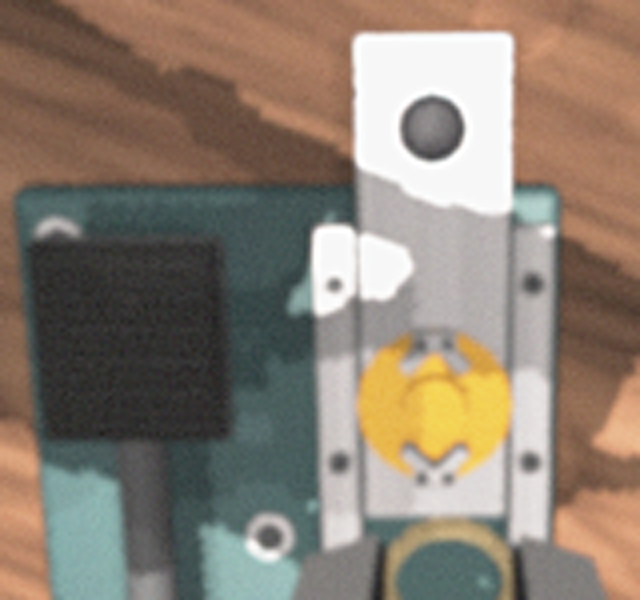

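```bash
python3 - <<'E'
from h import *
w=np.load('wrist7.npz'); p=w['p']
S=onplane('wrist',(318.65,191.1),.0285,w['pos'],w['rot'])[0]; print(S)
Rt=R.from_euler('xyz',[np.pi,0,np.radians(110)])
print('tcp target xy',S-Rt.apply([.0012,0,0]))
T=S-Rt.apply([.0012,0,0]); move([T[0],T[1],.10],[np.pi,0,np.radians(110)])
E
```

```text
[ 0.54621092 -0.02462424  0.0285    ]
tcp target xy [ 0.54662135 -0.02575187  0.0285    ]
shift mm [-9.6 -2.2 69. ]
turn deg [0.37 0.1  0.07]
```

step_arm --steps '[{"x": -0.01, "y": -0.002, "z": 0.02, "ax": 0.4, "ay": 0, "az": 0, "claw": 0.012}, {"x": 0, "y": 0, "z": 0.02, "ax": 0, "ay": 0, "az": 0, "claw": 0.012}, {"x": 0, "y": 0, "z": 0.02, "ax": 0, "ay": 0, "az": 0, "claw": 0.012}, {"x": 0, "y": 0, "z": 0.01, "ax": 0, "ay": 0, "az": 0, "claw": 0.012}, {"x": 0, "y": 0, "z": 0, "ax": 0, "ay": 0, "az": 0, "claw": 0.012}]'

```text
time_s: 5.33
ee_pos: [0.5461, -0.0235, 0.0999]
eef_rot: [3.139, 0.003, 1.922]
force: [0.4, -0.6, -0.4]
grip_width: 0.0196
```

```bash
python3 - <<'E'
from h import *
p,d,o=snap(8)
cv2.imwrite('pics/z8.png',cv2.resize(p[130:280,230:410,::-1],None,fx=4,fy=4,interpolation=cv2.INTER_CUBIC))
print(project('wrist',[.54621,-.0246,.0285],o['ee_pos'],o['eef_rot']))
move([.5466,-.0258,.10],[np.pi,0,np.radians(110)])
E
```

```text
5.3333 [ 0.5461 -0.0235  0.0999] [1.7984e+02 1.6000e-01 1.1013e+02] 0.019552150976493637 [ 0.42 -0.63 -0.35]
[[320.5743025  205.01434772]]
shift mm [-2.2 -0.6  0.9]
turn deg [0.21 0.18 0.14]
```

View pics/z8.png

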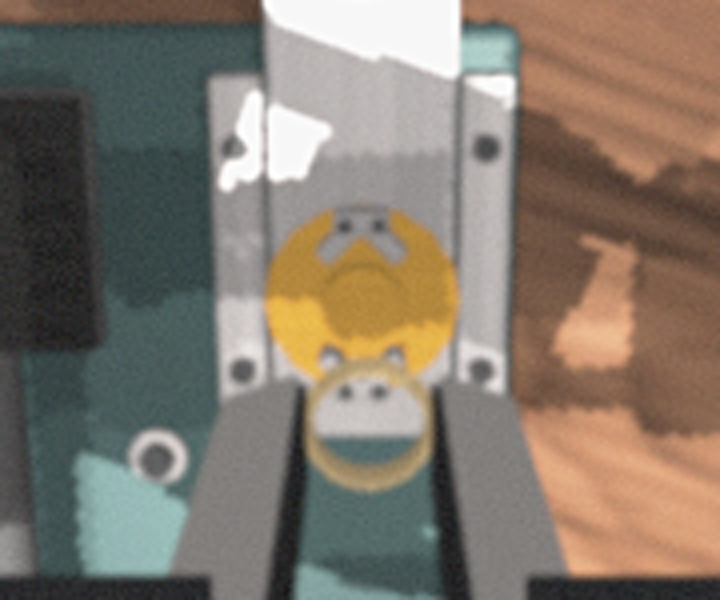

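The seat centre is at (320.5,205.3) against a predicted (320.6,205.0), so the two heights agree. Descending in stages.

step_arm --steps '[{"x": -0.002, "y": -0.0005, "z": 0.015, "ax": 0.2, "ay": 0.2, "az": 0, "claw": 0.012}, {"x": 0, "y": 0, "z": 0.015, "ax": 0, "ay": 0, "az": 0, "claw": 0.012}, {"x": 0, "y": 0, "z": 0.012, "ax": 0, "ay": 0, "az": 0, "claw": 0.012}, {"x": 0, "y": 0, "z": 0.006, "ax": 0, "ay": 0, "az": 0, "claw": 0.012}, {"x": 0, "y": 0, "z": 0, "ax": 0, "ay": 0, "az": 0, "claw": 0.012}]'

```text
time_s: 5.8
ee_pos: [0.5488, -0.0244, 0.0539]
eef_rot: [3.136, 0.002, 1.925]
force: [0.0, 0.4, -0.5]
grip_width: 0.0193
```

```bash
python3 - <<'E'
from h import *
move([.5465,-.0254,.033],[np.pi,0,np.radians(110)]); print(ctrl.get_obs()['ee_pos'])
E
```

```text
shift mm [-0.1 -2.6 20.8]
turn deg [0.34 0.11 0.27]
[ 0.5487586  -0.02436894  0.05385996]
```

step_arm --steps '[{"x": 0, "y": -0.0025, "z": 0.008, "ax": 0.3, "ay": 0, "az": 0, "claw": 0.012}, {"x": 0, "y": 0, "z": 0.008, "ax": 0, "ay": 0, "az": 0, "claw": 0.012}, {"x": 0, "y": 0, "z": 0, "ax": 0, "ay": 0, "az": 0, "claw": 0.012}, {"x": 0, "y": 0, "z": 0, "ax": 0, "ay": 0, "az": 0, "claw": 0.012}]'

```text
time_s: 6.13
ee_pos: [0.547, -0.0252, 0.0377]
eef_rot: [3.14, 0.003, 1.925]
force: [-0.5, 0.3, 0.1]
grip_width: 0.0191
```

```bash
python3 - <<'E'
from h import *
p,d,o=snap(9)
cv2.imwrite('pics/z9.png',cv2.resize(p[130:280,230:410,::-1],None,fx=4,fy=4,interpolation=cv2.INTER_CUBIC))
print(project('wrist',[.54621,-.0246,.0285],o['ee_pos'],o['eef_rot']))
move([.5465,-.0254,.033],[np.pi,0,np.radians(110)])
E
```

```text
6.1333 [ 0.547  -0.0252  0.0377] [1.7989e+02 1.6000e-01 1.1029e+02] 0.01909991058904295 [-0.52  0.25  0.14]
[[320.04279017 230.60036028]]
shift mm [ 0.  -0.5  4.7]
turn deg [0.1  0.16 0.29]
```

View pics/z9.png

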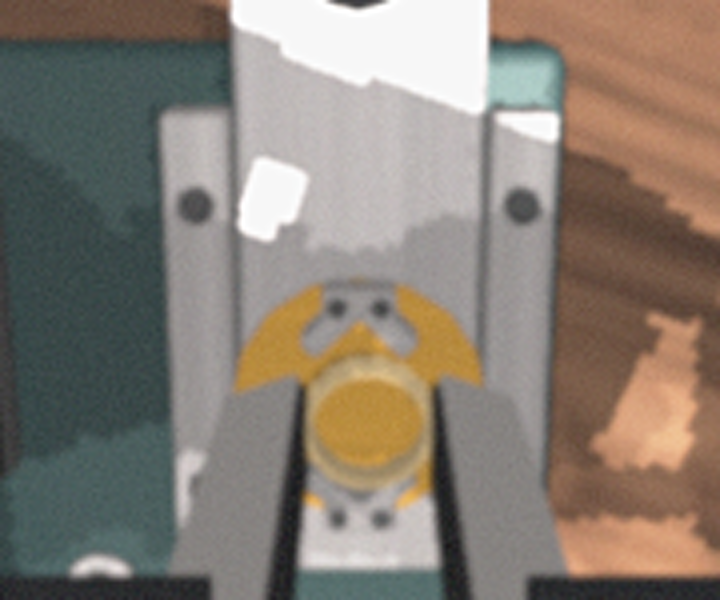

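The ring sits between the jaws and about 1 mm to the right of centre, so I'll make a small correction and lower it.

step_arm --steps '[{"x": -0.0005, "y": -0.001, "z": 0.003, "ax": 0, "ay": 0, "az": 0, "claw": 0.012}, {"x": 0, "y": 0, "z": 0.001, "ax": 0, "ay": 0, "az": 0, "claw": 0.012}, {"x": 0, "y": 0, "z": 0, "ax": 0, "ay": 0, "az": 0, "claw": 0.012}]'

```text
time_s: 6.43
ee_pos: [0.5466, -0.0262, 0.0341]
eef_rot: [3.139, 0.003, 1.925]
force: [0.7, -0.3, 0.1]
grip_width: 0.0192
```

```bash
python3 - <<'E'
from h import *
p,d,o=snap(10)
cv2.imwrite('pics/z10.png',cv2.resize(p[130:280,230:410,::-1],None,fx=4,fy=4,interpolation=cv2.INTER_CUBIC))
print(project('wrist',[.54621,-.0246,.0285],o['ee_pos'],o['eef_rot']))
E
```

```text
6.4333 [ 0.5466 -0.0262  0.0341] [179.82   0.19 110.29] 0.01924635088686973 [ 0.66 -0.3   0.12]
[[321.1234156  231.60901748]]
```

View pics/z10.png

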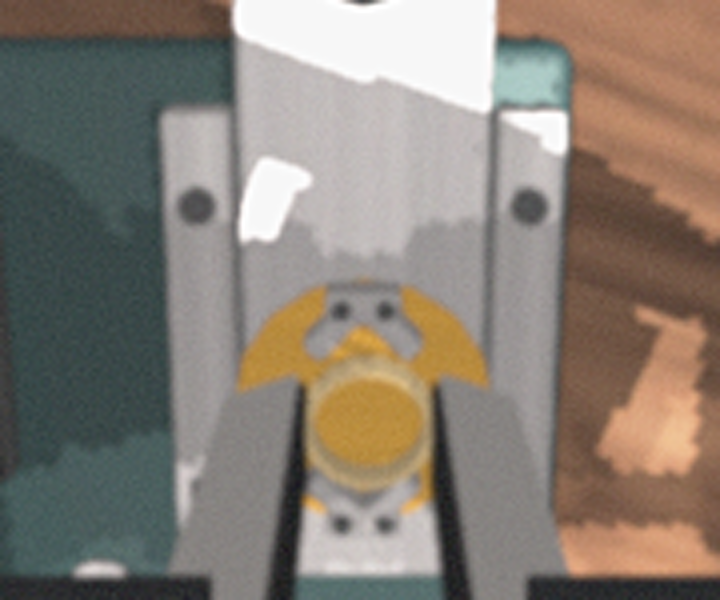

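step_arm --steps '[{"x": 0, "y": -0.0005, "z": 0.0015, "ax": 0, "ay": 0, "az": 0, "claw": 0.012}, {"x": 0, "y": 0, "z": 0.001, "ax": 0, "ay": 0, "az": 0, "claw": 0.012}, {"x": 0, "y": 0, "z": 0, "ax": 0, "ay": 0, "az": 0, "claw": 0.012}]'

```text
time_s: 6.73
ee_pos: [0.5463, -0.0265, 0.0318]
eef_rot: [3.138, 0.004, 1.925]
force: [-0.6, -0.3, -0.4]
grip_width: 0.0193
```

```bash
python3 - <<'E'
from h import *
p,d,o=snap(11)
cv2.imwrite('pics/z11.png',cv2.resize(p[130:280,230:410,::-1],None,fx=4,fy=4,interpolation=cv2.INTER_CUBIC))
E
```

```text
6.7333 [ 0.5463 -0.0265  0.0318] [179.79   0.21 110.28] 0.01927115097871756 [-0.63 -0.33 -0.35]
```

View pics/z11.png

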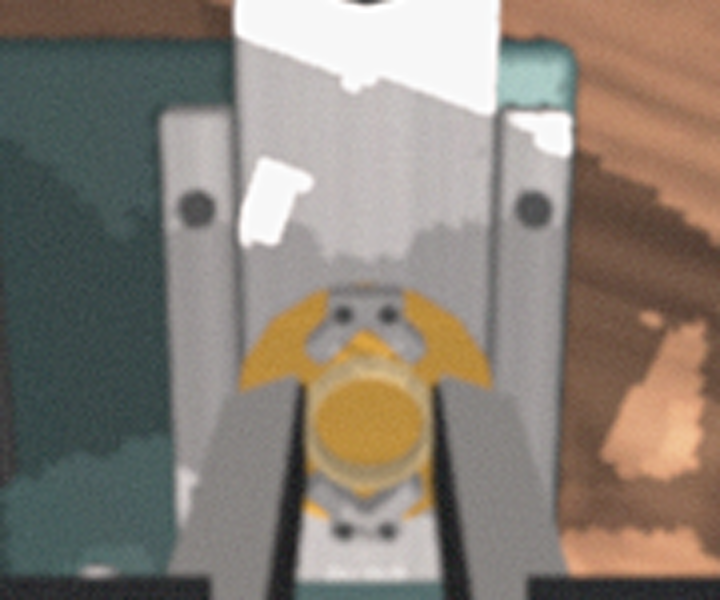

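The ring is centred between the jaws: jaw midpoint (366,422) and ring (368,422) in the crop. I'll ease it down and release.

step_arm --steps '[{"x": 0, "y": 0, "z": 0.0005, "ax": 0, "ay": 0, "az": 0, "claw": 0.012}, {"x": 0, "y": 0, "z": 0, "ax": 0, "ay": 0, "az": 0, "claw": 0.03}, {"x": 0, "y": 0, "z": 0, "ax": 0, "ay": 0, "az": 0, "claw": 0.03}, {"x": 0, "y": 0, "z": 0, "ax": 0, "ay": 0, "az": 0, "claw": 0.03}]'

```text
time_s: 7.12
ee_pos: [0.5465, -0.0264, 0.0315]
eef_rot: [3.138, 0.004, 1.925]
force: [0.2, -0.8, 0.7]
grip_width: 0.0296
```

step_arm --steps '[{"x": 0, "y": 0, "z": -0.01, "ax": 0, "ay": 0, "az": 0, "claw": 0.03}, {"x": 0, "y": 0, "z": -0.015, "ax": 0, "ay": 0, "az": 0, "claw": 0.03}, {"x": 0, "y": 0, "z": -0.02, "ax": 0, "ay": 0, "az": 0, "claw": 0.03}, {"x": 0, "y": 0, "z": -0.02, "ax": 0, "ay": 0, "az": 0, "claw": 0.03}, {"x": 0, "y": 0, "z": 0, "ax": 0, "ay": 0, "az": 0, "claw": 0.03}]'

```text
time_s: 7.53
ee_pos: [0.5456, -0.0262, 0.1008]
eef_rot: [3.139, 0.003, 1.925]
force: [0.5, 0.5, 0.1]
grip_width: 0.0301
```

```bash
python3 - <<'E'
from h import *
p,d,o=snap(12)
cv2.imwrite('pics/z12.png',cv2.resize(p[90:240,230:410,::-1],None,fx=4,fy=4,interpolation=cv2.INTER_CUBIC))
E
```

```text
7.5333 [ 0.5456 -0.0262  0.1008] [1.7987e+02 1.7000e-01 1.1029e+02] 0.030119479874241604 [0.48 0.47 0.12]
```

View pics/z12.png

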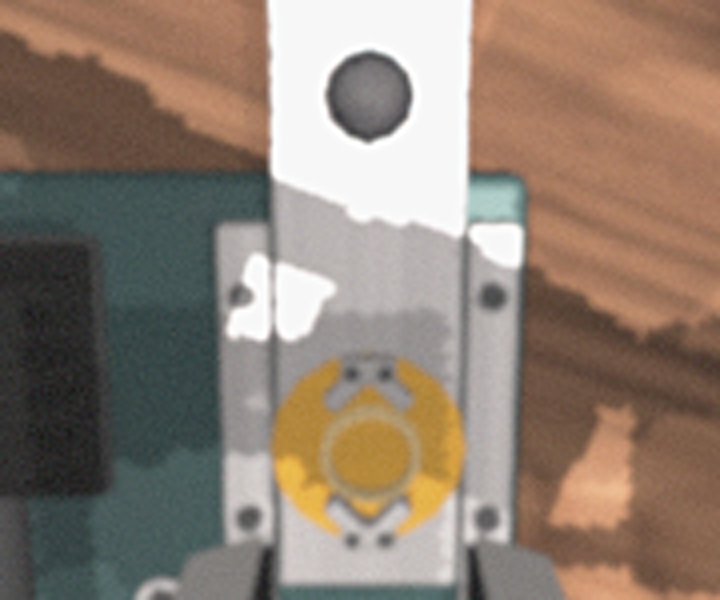

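The ring lies flat and let go in the die: ring at (370,453), jaw midpoint (368,456) in the crop. Next I'll grip the knob.

```bash
python3 - <<'E'
from h import *
w=np.load('wrist12.npz')
a=onplane('wrist',(322.3,114),.058,w['pos'],w['rot'])[0]; b=onplane('wrist',(322.3,203.6),.030,w['pos'],w['rot'])[0]
print(a,b); v=b-a; print(np.degrees(np.arctan2(v[1],v[0])),np.hypot(*v[:2]))
v7=np.load('wrist7.npz'); print(tri(ray('wrist',(322.3,114),w['pos'],w['rot']),ray('wrist',(318.1,121.8),v7['pos'],v7['rot'])))
move([a[0],a[1],.10],[np.pi,0,np.radians(110)])
E
```

```text
[0.5208727  0.04377816 0.058     ] [ 0.54660026 -0.02546976  0.03      ]
-69.61854385418222 0.07387274206242805
(array([0.52103864, 0.04354314, 0.03641369]), np.float64(2.635824888148102e-05))
shift mm [74.   1.6 -1. ]
turn deg [0.06 0.14 0.29]
```

step_arm --steps '[{"x": 0.037, "y": 0.001, "z": 0, "ax": 0, "ay": 0.1, "az": 0, "claw": 0.04}, {"x": 0.03, "y": 0, "z": 0, "ax": 0, "ay": 0, "az": 0, "claw": 0.04}, {"x": 0.004, "y": 0, "z": 0, "ax": 0, "ay": 0, "az": 0, "claw": 0.04}, {"x": 0, "y": 0, "z": 0.02, "ax": 0, "ay": 0, "az": 0, "claw": 0.04}]'

```text
time_s: 7.92
ee_pos: [0.5215, 0.0422, 0.0803]
eef_rot: [3.137, 0.002, 1.923]
force: [0.9, -0.4, 1.3]
grip_width: 0.0399
```

```bash
python3 - <<'E'
from h import *
p,d,o=snap(13)
cv2.imwrite('pics/z13.png',cv2.resize(p[130:280,230:410,::-1],None,fx=4,fy=4,interpolation=cv2.INTER_CUBIC))
print(project('wrist',[.521,.0437,.058],o['ee_pos'],o['eef_rot']))
move([.521,.0437,.040],[np.pi,0,np.radians(110)])
E
```

```text
7.9167 [0.5215 0.0422 0.0803] [1.7972e+02 1.2000e-01 1.1015e+02] 0.03989525565372138 [ 0.93 -0.45  1.28]
[[320.79893138 222.55785172]]
shift mm [ 1.   2.7 34.7]
turn deg [-0.12 -0.03  0.14]
```

View pics/z13.png

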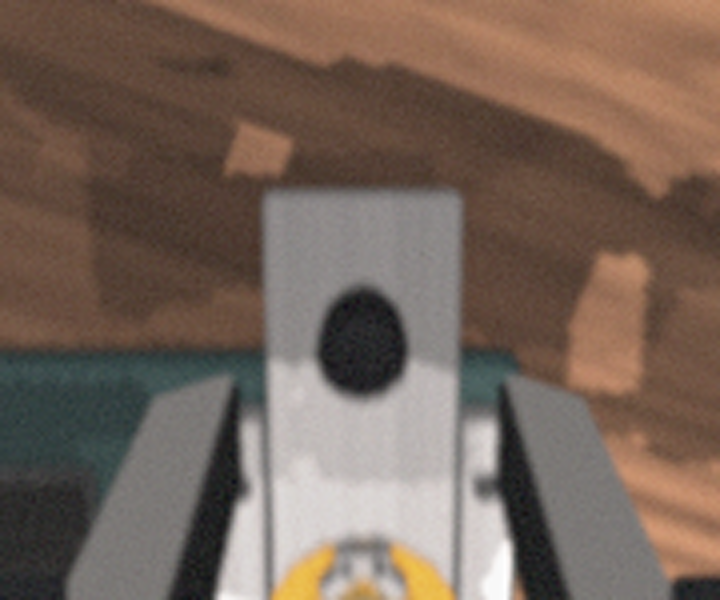

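The knob is at (320,218), between fingertips centred near column 323. I'll shift slightly forward, descend and grip.

step_arm --steps '[{"x": 0.0025, "y": 0.001, "z": 0.014, "ax": 0, "ay": 0, "az": 0, "claw": 0.04}, {"x": 0, "y": 0, "z": 0.014, "ax": 0, "ay": 0, "az": 0, "claw": 0.04}, {"x": 0, "y": 0, "z": 0.004, "ax": 0, "ay": 0, "az": 0, "claw": 0.04}, {"x": 0, "y": 0, "z": 0, "ax": 0, "ay": 0, "az": 0, "claw": 0.04}]'

```text
time_s: 8.3
ee_pos: [0.5173, 0.0435, 0.039]
eef_rot: [-3.134, -0.002, 1.922]
force: [0.5, -0.3, 1.1]
grip_width: 0.0398
```

```bash
python3 - <<'E'
from h import *
move([.521,.0437,.040],[np.pi,0,np.radians(110)])
E
```

```text
shift mm [-1.   3.6 -1. ]
turn deg [-0.45 -0.12  0.15]
```

step_arm --steps '[{"x": 0, "y": 0.003, "z": 0, "ax": -0.4, "ay": 0, "az": 0.1, "claw": 0.035}, {"x": 0, "y": 0, "z": 0, "ax": 0, "ay": 0, "az": 0, "claw": 0.025}, {"x": 0, "y": 0, "z": 0, "ax": 0, "ay": 0, "az": 0, "claw": 0.02}]' --grip_force 10

```text
time_s: 8.55
ee_pos: [0.5208, 0.0438, 0.04]
eef_rot: [-3.141, -0.002, 1.92]
force: [-0.3, 0.1, -1.0]
grip_width: 0.0251
```

```bash
python3 - <<'E'
from h import *
move([.521,.0437,.040],[np.pi,0,np.radians(110)])
p,d,o=snap(14)
cv2.imwrite('pics/z14.png',cv2.resize(p[130:280,230:410,::-1],None,fx=4,fy=4,interpolation=cv2.INTER_CUBIC))
E
```

```text
shift mm [-0.1  0.1 -0. ]
turn deg [-0.01 -0.12 -0.01]
8.55 [0.5208 0.0438 0.04  ] [-1.7999e+02 -1.2000e-01  1.0999e+02] 0.02513463941485644 [-0.29  0.07 -0.99]
```

View pics/z14.png

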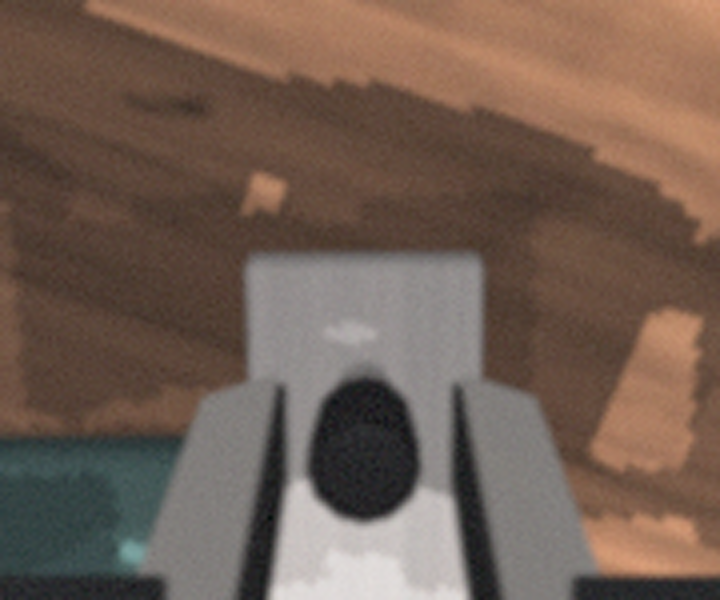

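The knob is centred between the fingers. Closing on it.

step_arm --steps '[{"x": 0, "y": 0, "z": 0, "ax": 0, "ay": 0, "az": 0, "claw": 0.01}, {"x": 0, "y": 0, "z": 0, "ax": 0, "ay": 0, "az": 0, "claw": 0.01}, {"x": 0, "y": 0, "z": 0, "ax": 0, "ay": 0, "az": 0, "claw": 0.01}]' --grip_force 10

```text
time_s: 8.85
ee_pos: [0.5201, 0.0434, 0.0404]
eef_rot: [-3.14, -0.002, 1.92]
force: [1.5, 0.5, -5.5]
grip_width: 0.0167
```

step_arm --steps '[{"x": -0.008, "y": 0, "z": 0, "ax": 0, "ay": 0, "az": 0, "claw": 0.01}, {"x": -0.01, "y": 0, "z": 0, "ax": 0, "ay": 0, "az": 0, "claw": 0.01}, {"x": -0.01, "y": 0, "z": 0, "ax": 0, "ay": 0, "az": 0, "claw": 0.01}]'

```text
time_s: 9.1
ee_pos: [0.5298, 0.0169, 0.0403]
eef_rot: [-3.14, -0.003, 1.922]
force: [-0.6, 1.0, -3.0]
grip_width: 0.0162
```

```bash
python3 - <<'E'
from h import *
o=ctrl.get_obs(); print(o['ee_pos'],o['force'],o['grip_width'])
u=np.array([np.cos(np.radians(-70)),np.sin(np.radians(-70)),0]); T=np.array([.521,.0437,.04])
d=o['ee_pos']-T; print('along',d@u); move(T+u*.05,[np.pi,0,np.radians(110)])
E
```

```text
[0.52983379 0.0169464  0.04030704] [-0.60559404  1.04835389 -2.95333099] 0.016228330512410346
along 0.02816149312380999
shift mm [-21.8   0.8   0.2]
turn deg [-0.11 -0.19  0.11]
```

step_arm --steps '[{"x": -0.012, "y": 0, "z": 0, "ax": 0, "ay": 0, "az": 0, "claw": 0.01}, {"x": -0.012, "y": 0, "z": 0, "ax": 0, "ay": 0, "az": 0, "claw": 0.01}, {"x": -0.012, "y": 0, "z": 0, "ax": 0, "ay": 0, "az": 0, "claw": 0.01}, {"x": -0.012, "y": 0, "z": 0, "ax": 0, "ay": 0, "az": 0, "claw": 0.01}, {"x": -0.008, "y": 0, "z": 0, "ax": 0, "ay": 0, "az": 0, "claw": 0.01}]'

```text
time_s: 9.52
ee_pos: [0.5518, -0.043, 0.0403]
eef_rot: [-3.141, -0.003, 1.92]
force: [0.3, 2.7, -1.9]
grip_width: 0.0169
```

```bash
python3 - <<'E'
from h import *
o=ctrl.get_obs(); print(o['ee_pos'],o['force'],o['grip_width'])
u=np.array([np.cos(np.radians(-70)),np.sin(np.radians(-70)),0]); T=np.array([.521,.0437,.04])
d=o['ee_pos']-T; print('along',d@u); move(T+u*.11,[np.pi,0,np.radians(110)])
p,d,o=snap(15,'scene')
cv2.imwrite('pics/z15.png',cv2.resize(p[150:270,280:440,::-1],None,fx=4,fy=4,interpolation=cv2.INTER_CUBIC))
E
```

```text
[ 0.55184651 -0.04302223  0.04031911] [ 0.29000619  2.71451598 -1.90536748] 0.016884794967143023
along 0.09204236399375681
shift mm [-18.    0.7   0.3]
turn deg [-0.03 -0.18  0.  ]
9.5167 [ 0.5518 -0.043   0.0403] [-179.97   -0.18  110.  ] 0.016884794967143023 [ 0.29  2.71 -1.91]
```

View pics/z15.png

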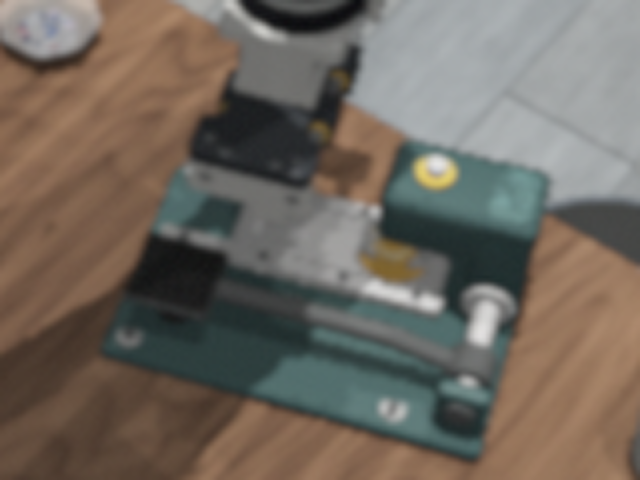

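The slide has travelled 92 mm and the die is entering under the head. I'll go slowly to the stop.

step_arm --steps '[{"x": -0.006, "y": 0, "z": 0, "ax": 0, "ay": 0, "az": 0, "claw": 0.01}, {"x": -0.005, "y": 0, "z": 0, "ax": 0, "ay": 0, "az": 0, "claw": 0.01}]'

```text
time_s: 9.73
ee_pos: [0.5564, -0.0554, 0.0403]
eef_rot: [3.141, -0.003, 1.919]
force: [1.1, 2.3, -1.5]
grip_width: 0.0164
```

step_arm --steps '[{"x": -0.004, "y": 0, "z": 0, "ax": 0, "ay": 0, "az": 0, "claw": 0.01}, {"x": -0.004, "y": 0, "z": 0, "ax": 0, "ay": 0, "az": 0, "claw": 0.01}]'

```text
time_s: 9.9
ee_pos: [0.5585, -0.0613, 0.0401]
eef_rot: [-3.141, -0.007, 1.919]
force: [-3.2, 15.1, 1.0]
grip_width: 0.0162
```

step_arm --steps '[{"x": -0.003, "y": 0, "z": 0, "ax": 0, "ay": 0, "az": 0, "claw": 0.01}, {"x": -0.003, "y": 0, "z": 0, "ax": 0, "ay": 0, "az": 0, "claw": 0.01}]'

```text
time_s: 10.07
ee_pos: [0.5596, -0.0642, 0.0398]
eef_rot: [-3.139, -0.013, 1.92]
force: [-2.3, 9.5, -0.5]
grip_width: 0.0156
```

```bash
python3 - <<'E'
from h import *
o=ctrl.get_obs(); print(o['ee_pos'],o['force'],o['grip_width'])
u=np.array([np.cos(np.radians(-70)),np.sin(np.radians(-70)),0]); T=np.array([.521,.0437,.04])
d=o['ee_pos']-T; print('along',d@u)
E
```

```text
[ 0.55964014 -0.06424145  0.03984008] [-2.26368189  9.48930285 -0.53566636] 0.015641285012518533
along 0.11464748877193628
```

There was a hard stop at about 112 mm, with the force rising to 15 N, so the slide is home. I'll release and rise.

step_arm --steps '[{"x": 0, "y": 0, "z": 0, "ax": 0, "ay": 0, "az": 0, "claw": 0.035}, {"x": 0, "y": 0, "z": 0, "ax": 0, "ay": 0, "az": 0, "claw": 0.035}, {"x": 0, "y": 0, "z": 0, "ax": 0, "ay": 0, "az": 0, "claw": 0.035}, {"x": 0, "y": 0, "z": -0.015, "ax": 0, "ay": 0.5, "az": 0, "claw": 0.035}, {"x": 0, "y": 0, "z": -0.025, "ax": 0, "ay": 0.2, "az": 0, "claw": 0.035}]'

```text
time_s: 10.48
ee_pos: [0.558, -0.0649, 0.0771]
eef_rot: [-3.132, -0.028, 1.921]
force: [-0.7, 0.4, 0.3]
grip_width: 0.0349
```

step_arm --steps '[{"x": 0.01, "y": 0, "z": -0.03, "ax": 0, "ay": 0, "az": 0, "claw": 0.03}, {"x": 0.01, "y": 0, "z": -0.03, "ax": 0, "ay": 0, "az": 0, "claw": 0.02}, {"x": 0, "y": 0, "z": 0, "ax": 0, "ay": 0, "az": 0, "claw": 0}]'

```text
time_s: 10.73
ee_pos: [0.553, -0.0481, 0.1438]
eef_rot: [-3.136, -0.025, 1.92]
force: [1.2, -0.5, 1.7]
grip_width: 0.0204
```

```bash
python3 - <<'E'
from h import *
p,d,o=snap(16)
p,d,o=snap(16,'side')
cv2.imwrite('pics/z16.png',cv2.resize(p[180:310,260:400,::-1],None,fx=4,fy=4,interpolation=cv2.INTER_CUBIC))
E
```

```text
10.7333 [ 0.553  -0.0481  0.1438] [-179.66   -1.43  110.  ] 0.02043175261501195 [ 1.24 -0.47  1.67]
10.7833 [ 0.5523 -0.0484  0.1413] [-179.53   -1.49  110.  ] 0.01602392628730493 [ 0.33 -0.72 -0.09]
```

View pics/wrist16.png

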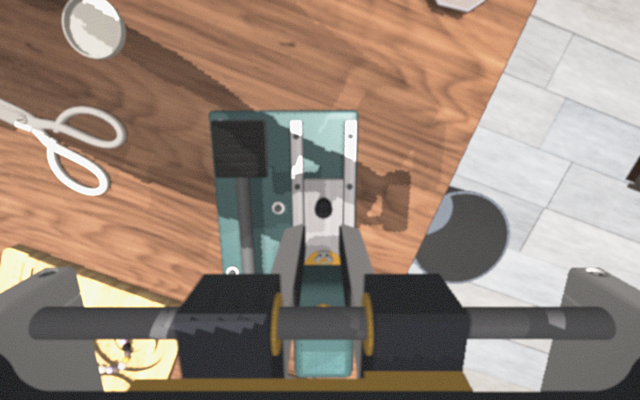

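View pics/z16.png

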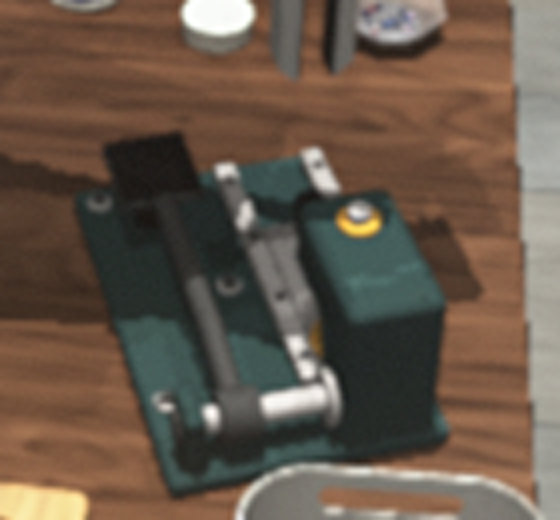

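The knob has moved to (322,207), the pad is at (239,149), and the die is hidden under the head. I'll compute the travel and the pad centre.

```bash
python3 - <<'E'
from h import *
w=np.load('wrist16.npz'); p=w['p']
kn=onplane('wrist',(322.5,209),.058,w['pos'],w['rot'])[0]; print('knob',kn, np.hypot(*(kn[:2]-[.521,.0437])))
m=(p[:,:,:].max(2)<55).astype(np.uint8); m[:100]=0;m[195:]=0;m[:,:200]=0;m[:,285:]=0
m=cv2.morphologyEx(m,cv2.MORPH_OPEN,np.ones((7,7)))
k=max(cv2.findContours(m,cv2.RETR_EXTERNAL,cv2.CHAIN_APPROX_NONE)[0],key=cv2.contourArea); r=cv2.minAreaRect(k); print(r)
P=onplane('wrist',r[0],.053,w['pos'],w['rot'])[0]; print('pad',P, bydepth('wrist',r[0],w['d'],w['pos'],w['rot']))
# relation to knob in press frame
u=np.array([np.cos(np.radians(-70)),np.sin(np.radians(-70))]); n=np.array([-u[1],u[0]])
print('rel knob',(P[:2]-kn[:2])@u,(P[:2]-kn[:2])@n)
move([P[0],P[1],.09],[np.pi,0,np.radians(110)])
E
```

```text
knob [ 0.55603673 -0.05437367  0.058     ] 0.10414421729959444
((242.5302276611328, 148.99818420410156), (56.623374938964844, 42.43728256225586), 86.53176879882812)
pad [ 0.47174866 -0.02829686  0.053     ] [[ 0.47176871 -0.02828013  0.05309345]]
rel knob -0.05333240774709559 -0.07028608173933566
shift mm [ 45.  -67.5  51.2]
turn deg [-0.62 -1.58 -0.01]
```

```bash
python3 - <<'E'
from h import *
move([.469,-.029,.10],[np.pi,0,np.radians(110)])
E
```

```text
shift mm [ 45.6 -70.5  41.2]
turn deg [-0.62 -1.58 -0.01]
```

step_arm --steps '[{"x": 0.015, "y": -0.023, "z": 0, "ax": -0.6, "ay": -1.5, "az": 0, "claw": 0}, {"x": 0.015, "y": -0.023, "z": 0.01, "ax": 0, "ay": 0, "az": 0, "claw": 0}, {"x": 0.015, "y": -0.023, "z": 0.02, "ax": 0, "ay": 0, "az": 0, "claw": 0}, {"x": 0, "y": 0, "z": 0.01, "ax": 0, "ay": 0, "az": 0, "claw": 0}, {"x": 0, "y": 0, "z": 0, "ax": 0, "ay": 0, "az": 0, "claw": 0}]'

```text
time_s: 11.25
ee_pos: [0.4653, -0.0303, 0.0921]
eef_rot: [-3.134, -0.003, 1.919]
force: [0.3, -0.0, 0.2]
grip_width: 0.0005
```

```bash
python3 - <<'E'
from h import *
move([.469,-.029,.06],[np.pi,0,np.radians(110)])
p,d,o=snap(17)
E
```

```text
shift mm [-0.2  4.2 32.1]
turn deg [-0.43 -0.16 -0.04]
11.25 [ 0.4653 -0.0303  0.0921] [-1.7957e+02 -1.6000e-01  1.0996e+02] 0.00047764967139091765 [ 0.35 -0.04  0.16]
```

View pics/wrist17.png

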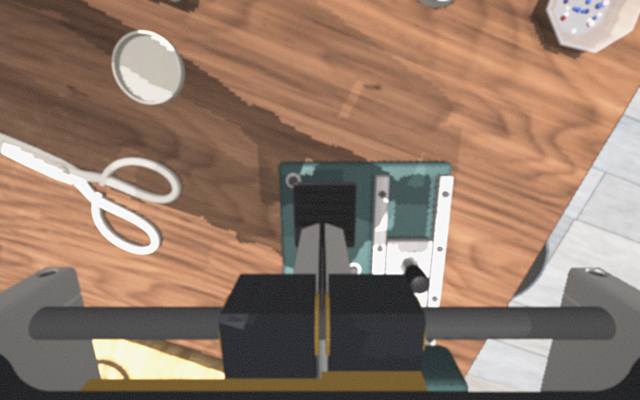

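The pad is under the closed fingers and the slide's front edge is at row 240. I'll check the travel from that edge.

```bash
python3 - <<'E'
from h import *
w=np.load('wrist17.npz'); a=np.load('wrist7.npz'); b=np.load('wrist12.npz')
u=np.array([np.cos(np.radians(-70)),np.sin(np.radians(-70)),0])
cv2.imwrite('pics/z17.png',cv2.resize(w['p'][150:310,340:480,::-1],None,fx=4,fy=4,interpolation=cv2.INTER_CUBIC))
x=onplane('wrist',(412,239.5),.022,w['pos'],w['rot'])[0]; y=onplane('wrist',(318,98),.022,a['pos'],a['rot'])[0]
print(x,y,(x-y)@u)
g1=onplane('wrist',(381,177),.022,w['pos'],w['rot'])[0]; g0=onplane('wrist',(293.5,146.5),.022,a['pos'],a['rot'])[0]; print('gib',g1,g0,(g1-g0)@u)
E
```

```text
[ 0.55004933 -0.03305732  0.022     ] [0.51310358 0.06501542 0.022     ] 0.10479442478740426
gib [0.50310173 0.00899314 0.022     ] [0.50541512 0.01037559 0.022     ] 0.0005078538321243643
```

View pics/z17.png

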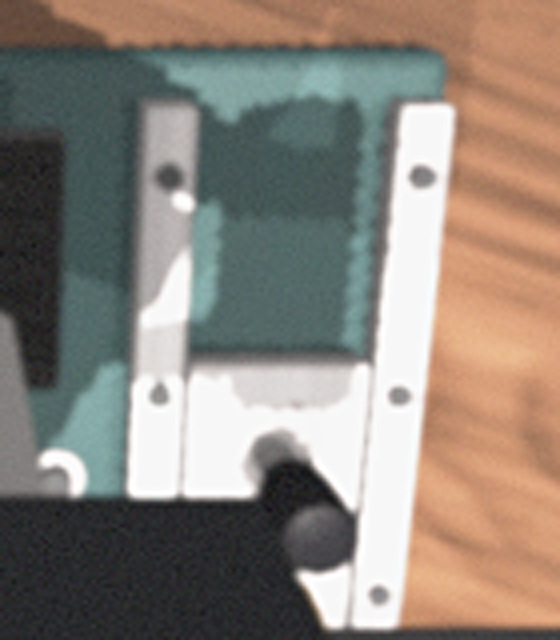

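Vision gives 105 mm of travel, while the arm travelled 112–115 mm before stopping. To be sure the slide is against the stop, I'll nudge the knob from the front with closed fingers.

```bash
python3 - <<'E'
from h import *
w=np.load('wrist17.npz')
k=onplane('wrist',(419.5,285),.056,w['pos'],w['rot'])[0]; print(k)
t=np.array([np.cos(np.radians(110)),np.sin(np.radians(110)),0])
T=k+t*.028; T[2]=.092; print(T); move(T,[np.pi,0,np.radians(110)])
E
```

```text
[ 0.55659137 -0.05599735  0.056     ]
[ 0.54701481 -0.02968595  0.092     ]
shift mm [-27.3  76.9  -0.1]
turn deg [-0.45 -0.17 -0.04]
```

step_arm --steps '[{"x": -0.013, "y": 0.037, "z": 0, "ax": -0.4, "ay": -0.1, "az": 0, "claw": 0}, {"x": -0.012, "y": 0.037, "z": 0, "ax": 0, "ay": 0, "az": 0, "claw": 0}, {"x": 0, "y": 0, "z": 0.01, "ax": 0, "ay": 0, "az": 0, "claw": 0}, {"x": 0, "y": 0, "z": 0.02, "ax": 0, "ay": 0, "az": 0, "claw": 0}, {"x": 0, "y": 0, "z": 0.012, "ax": 0, "ay": 0, "az": 0, "claw": 0}]'

```text
time_s: 11.72
ee_pos: [0.5493, -0.0299, 0.05]
eef_rot: [3.14, 0.0, 1.918]
force: [-0.4, 0.3, 0.8]
grip_width: 0.0005
```

```bash
python3 - <<'E'
from h import *
print(ctrl.get_obs()['ee_pos']); move([ 0.5566, -0.0560,.042],[np.pi,0,np.radians(110)])
E
```

```text
[ 0.54928121 -0.02991791  0.0499627 ]
shift mm [-27.  -2.   8.]
turn deg [ 0.07  0.01 -0.11]
```

step_arm --steps '[{"x": 0, "y": -0.002, "z": 0.007, "ax": 0, "ay": 0, "az": 0, "claw": 0}, {"x": -0.006, "y": 0, "z": 0, "ax": 0, "ay": 0, "az": 0, "claw": 0}, {"x": -0.003, "y": 0, "z": 0, "ax": 0, "ay": 0, "az": 0, "claw": 0}]'

```text
time_s: 11.97
ee_pos: [0.5493, -0.0396, 0.0399]
eef_rot: [-3.138, -0.002, 1.918]
force: [-0.7, 3.8, 2.0]
grip_width: 0.0005
```

step_arm --steps '[{"x": -0.003, "y": 0, "z": 0, "ax": 0, "ay": 0, "az": 0, "claw": 0}]'

```text
time_s: 12.05
ee_pos: [0.5495, -0.0407, 0.0401]
eef_rot: [-3.138, -0.007, 1.917]
force: [-8.4, 40.4, 4.1]
grip_width: 0.0006
```

step_arm --steps '[{"x": -0.002, "y": 0, "z": 0, "ax": 0, "ay": 0, "az": 0, "claw": 0}]'

```text
time_s: 12.13
ee_pos: [0.5494, -0.0402, 0.0402]
eef_rot: [-3.137, -0.012, 1.917]
force: [-3.1, 21.5, -3.9]
grip_width: 0.0004
```

step_arm --steps '[{"x": -0.002, "y": 0, "z": 0, "ax": 0, "ay": 0, "az": 0, "claw": 0}]'

```text
time_s: 12.22
ee_pos: [0.5493, -0.04, 0.0403]
eef_rot: [-3.136, -0.017, 1.917]
force: [-2.3, 16.3, -3.5]
grip_width: 0.0003
```

It stopped hard within about 1 mm, so the slide is home. I'll back off, rise and go to the pad.

step_arm --steps '[{"x": 0.012, "y": 0, "z": 0, "ax": -0.3, "ay": -0.7, "az": 0, "claw": 0}, {"x": 0.005, "y": 0, "z": -0.02, "ax": 0, "ay": -0.2, "az": 0, "claw": 0}, {"x": 0, "y": 0, "z": -0.025, "ax": 0, "ay": 0, "az": 0, "claw": 0}, {"x": 0, "y": 0, "z": 0, "ax": 0, "ay": 0, "az": 0, "claw": 0}]'

```text
time_s: 12.55
ee_pos: [0.5432, -0.024, 0.0893]
eef_rot: [3.141, -0.002, 1.917]
force: [1.0, 0.5, 1.2]
grip_width: 0.0001
```

```bash
python3 - <<'E'
from h import *
print(ctrl.get_obs()['ee_pos']); move([ 0.469, -0.029,.085],[np.pi,0,np.radians(110)])
E
```

```text
[ 0.5431921  -0.02395782  0.08931272]
shift mm [ 20.4 -71.5   4.3]
turn deg [ 0.04 -0.09 -0.18]
```

step_arm --steps '[{"x": 0.01, "y": -0.035, "z": 0, "ax": 0, "ay": 0, "az": 0, "claw": 0}, {"x": 0.01, "y": -0.034, "z": 0, "ax": 0, "ay": 0, "az": 0, "claw": 0}, {"x": 0, "y": 0, "z": 0, "ax": 0, "ay": 0, "az": 0, "claw": 0}]'

```text
time_s: 12.8
ee_pos: [0.4698, -0.0294, 0.0901]
eef_rot: [3.139, -0.0, 1.917]
force: [0.0, -0.2, -0.7]
grip_width: 0.0006
```

```bash
python3 - <<'E'
from h import *
w=np.load('wrist17.npz'); print(project('wrist',[[.469,-.029,.053]],w['pos'],w['rot']),onplane('wrist',[(295,190),(355,185)],.053,w['pos'],w['rot']))
print(ctrl.get_obs()['ee_pos']); move([ 0.469, -0.029,.055],[np.pi,0,np.radians(110)])
E
```

```text
[[326.6316983  216.95205748]] [[ 0.44006723 -0.01737827  0.053     ]
 [ 0.47991315  0.00115198  0.053     ]]
[ 0.46982475 -0.02939624  0.0901145 ]
shift mm [ 0.6 -0.7 35.1]
turn deg [ 0.16 -0.03 -0.17]
```

step_arm --steps '[{"x": 0, "y": 0, "z": 0.015, "ax": 0, "ay": 0, "az": 0, "claw": 0}, {"x": 0, "y": 0, "z": 0.012, "ax": 0, "ay": 0, "az": 0, "claw": 0}, {"x": 0, "y": 0, "z": 0.006, "ax": 0, "ay": 0, "az": 0, "claw": 0}, {"x": 0, "y": 0, "z": 0.006, "ax": 0, "ay": 0, "az": 0, "claw": 0}]'

```text
time_s: 13.13
ee_pos: [0.4709, -0.0312, 0.0537]
eef_rot: [3.132, 0.003, 1.915]
force: [0.4, -0.6, 1.0]
grip_width: 0.0006
```

step_arm --steps '[{"x": 0, "y": 0, "z": 0.005, "ax": 0, "ay": 0, "az": 0, "claw": 0}, {"x": 0, "y": 0, "z": 0.005, "ax": 0, "ay": 0, "az": 0, "claw": 0}]'

```text
time_s: 13.3
ee_pos: [0.4713, -0.0312, 0.0435]
eef_rot: [3.131, 0.003, 1.914]
force: [-4.4, 3.0, 5.5]
grip_width: 0.0002
```

```bash
python3 - <<'E'
from h import *
o=ctrl.get_obs();print(o['ee_pos'],o['force']); move([ 0.469, -0.029,.027],[np.pi,0,np.radians(110)])
E
```

```text
[ 0.47133703 -0.03121921  0.04350708] [-4.4474592   2.99007641  5.45168691]
shift mm [ 2.9 -1.6 16.5]
turn deg [ 0.58  0.18 -0.31]
```

step_arm --steps '[{"x": 0, "y": 0, "z": 0.005, "ax": 0.2, "ay": 0, "az": 0, "claw": 0}, {"x": 0, "y": 0, "z": 0.005, "ax": 0, "ay": 0, "az": 0, "claw": 0}, {"x": 0, "y": 0, "z": 0.003, "ax": 0, "ay": 0, "az": 0, "claw": 0}]'

```text
time_s: 13.55
ee_pos: [0.4714, -0.0309, 0.03]
eef_rot: [3.136, 0.002, 1.915]
force: [-4.9, 0.0, 9.0]
grip_width: 0.0003
```

step_arm --steps '[{"x": 0, "y": 0, "z": 0.003, "ax": 0, "ay": 0, "az": 0, "claw": 0}, {"x": 0, "y": 0, "z": 0.002, "ax": 0, "ay": 0, "az": 0, "claw": 0}]'

```text
time_s: 13.72
ee_pos: [0.4717, -0.0311, 0.0259]
eef_rot: [3.137, 0.002, 1.915]
force: [-17.3, 1.8, 42.1]
grip_width: 0.0003
```

step_arm --steps '[{"x": 0, "y": 0, "z": 0.002, "ax": 0, "ay": 0, "az": 0, "claw": 0}]'

```text
time_s: 13.8
ee_pos: [0.4718, -0.0312, 0.0256]
eef_rot: [3.137, 0.002, 1.915]
force: [-22.3, 3.7, 49.5]
grip_width: 0.0004
```

step_arm --steps '[{"x": 0, "y": 0, "z": 0.002, "ax": 0, "ay": 0, "az": 0, "claw": 0}]'

```text
time_s: 13.88
ee_pos: [0.4718, -0.0311, 0.0256]
eef_rot: [3.138, 0.002, 1.915]
force: [-23.4, 3.9, 48.4]
grip_width: 0.0003
```

The pedal is on its stop: z has stopped changing at 25.6 mm and the force is well above the spring's. I'll hold it with less push.

step_arm --steps '[{"x": 0, "y": 0, "z": 0.0015, "ax": 0, "ay": 0, "az": 0, "claw": 0}, {"x": 0, "y": 0, "z": 0.0012, "ax": 0, "ay": 0, "az": 0, "claw": 0}, {"x": 0, "y": 0, "z": 0.0012, "ax": 0, "ay": 0, "az": 0, "claw": 0}, {"x": 0, "y": 0, "z": 0.0012, "ax": 0, "ay": 0, "az": 0, "claw": 0}, {"x": 0, "y": 0, "z": 0.0012, "ax": 0, "ay": 0, "az": 0, "claw": 0}]'

```text
time_s: 14.3
ee_pos: [0.4716, -0.0311, 0.0267]
eef_rot: [3.14, 0.002, 1.916]
force: [-12.4, 2.4, 25.1]
grip_width: 0.0005
```

```bash
python3 - <<'E'
from h import *
p,d,o=snap(18,'side')
cv2.imwrite('pics/z18.png',cv2.resize(p[180:310,260:400,::-1],None,fx=4,fy=4,interpolation=cv2.INTER_CUBIC))
E
```

```text
14.3 [ 0.4716 -0.0311  0.0267] [1.7993e+02 1.1000e-01 1.0980e+02] 0.0005246585526767126 [-12.41   2.4   25.07]
```

View pics/z18.png

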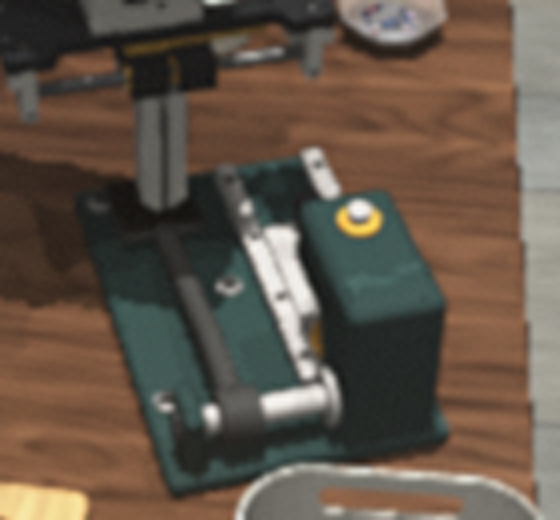

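The pedal is fully down with 25 N still on it. I'll let it up, then check.

step_arm --steps '[{"x": 0, "y": 0, "z": -0.006, "ax": 0, "ay": 0, "az": 0, "claw": 0}, {"x": 0, "y": 0, "z": -0.01, "ax": 0, "ay": 0, "az": 0, "claw": 0}, {"x": 0, "y": 0, "z": -0.015, "ax": 0, "ay": 0, "az": 0, "claw": 0}, {"x": 0, "y": 0, "z": -0.025, "ax": 0, "ay": 0, "az": 0, "claw": 0}, {"x": 0, "y": 0, "z": -0.02, "ax": 0, "ay": 0, "az": 0, "claw": 0.02}]'

```text
time_s: 14.77
ee_pos: [0.471, -0.0312, 0.1031]
eef_rot: [-3.139, 0.001, 1.917]
force: [-0.2, -0.7, 0.0]
grip_width: 0.0047
```

```bash
python3 - <<'E'
from h import *
p,d,o=snap(19)
move([ 0.5566, -0.0560,.10],[np.pi,0,np.radians(110)])
E
```

```text
14.7667 [ 0.471  -0.0312  0.1031] [-1.7983e+02  4.0000e-02  1.0983e+02] 0.004746586555902466 [-0.22 -0.68  0.01]
shift mm [-51.7  70.8   6.6]
turn deg [ 0.06  0.16 -0.16]
```

View pics/wrist19.png

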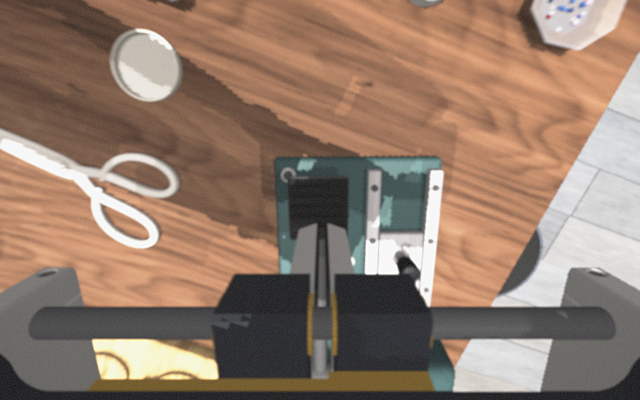

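The pedal is back up. I'll go back to the knob.

step_arm --steps '[{"x": -0.018, "y": 0.025, "z": 0, "ax": 0, "ay": 0, "az": 0, "claw": 0.04}, {"x": -0.017, "y": 0.024, "z": 0, "ax": 0, "ay": 0, "az": 0, "claw": 0.04}, {"x": -0.015, "y": 0.021, "z": 0.004, "ax": 0, "ay": 0, "az": 0, "claw": 0.04}, {"x": 0, "y": 0, "z": 0.01, "ax": 0, "ay": 0, "az": 0, "claw": 0.04}, {"x": 0, "y": 0, "z": 0.01, "ax": 0, "ay": 0, "az": 0, "claw": 0.04}]'

```text
time_s: 15.23
ee_pos: [0.5613, -0.0562, 0.0852]
eef_rot: [3.133, 0.008, 1.918]
force: [-0.7, 0.3, -0.5]
grip_width: 0.0394
```

```bash
python3 - <<'E'
from h import *
p,d,o=snap(20)
cv2.imwrite('pics/z20.png',cv2.resize(p[150:300,230:410,::-1],None,fx=4,fy=4,interpolation=cv2.INTER_CUBIC))
print(project('wrist',[.5565,-.0555,.052],o['ee_pos'],o['eef_rot']))
move([ 0.5565, -0.0555,.04],[np.pi,0,np.radians(110)])
E
```

```text
15.2333 [ 0.5613 -0.0562  0.0852] [179.48   0.46 109.88] 0.039353102936792804 [-0.67  0.27 -0.53]
[[314.74332964 216.13817865]]
shift mm [ 2.1 -3.6 43. ]
turn deg [ 0.38  0.38 -0.12]
```

View pics/z20.png

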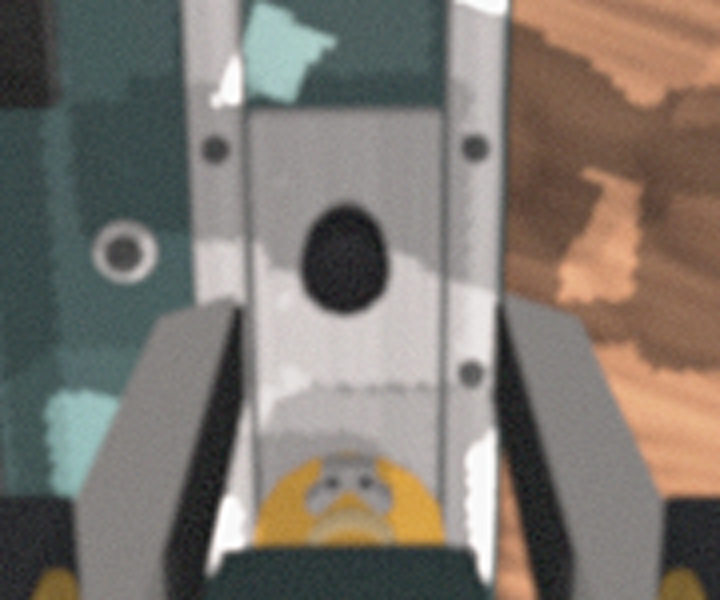

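The knob is at (316,215) and the ring is still in the die, just under the head. Descending onto the knob.

step_arm --steps '[{"x": 0.002, "y": -0.003, "z": 0.014, "ax": 0.4, "ay": 0.4, "az": 0, "claw": 0.04}, {"x": 0, "y": 0, "z": 0.014, "ax": 0, "ay": 0, "az": 0, "claw": 0.04}, {"x": 0, "y": 0, "z": 0.012, "ax": 0, "ay": 0, "az": 0, "claw": 0.04}, {"x": 0, "y": 0, "z": 0, "ax": 0, "ay": 0, "az": 0, "claw": 0.04}]'

```text
time_s: 15.62
ee_pos: [0.5526, -0.0541, 0.0378]
eef_rot: [-3.137, -0.003, 1.918]
force: [0.3, -0.2, 0.2]
grip_width: 0.0403
```

```bash
python3 - <<'E'
from h import *
print(ctrl.get_obs()['ee_pos']);move([ 0.5565, -0.0555,.04],[np.pi,0,np.radians(110)])
p,d,o=snap(21)
cv2.imwrite('pics/z21.png',cv2.resize(p[150:300,230:410,::-1],None,fx=4,fy=4,interpolation=cv2.INTER_CUBIC))
E
```

```text
[ 0.55264385 -0.05408617  0.03776387]
shift mm [-2.6  3.1 -2.3]
turn deg [-0.29 -0.2  -0.09]
15.6167 [ 0.5526 -0.0541  0.0378] [-179.71   -0.2   109.91] 0.04030925707909353 [ 0.33 -0.25  0.19]
```

View pics/z21.png

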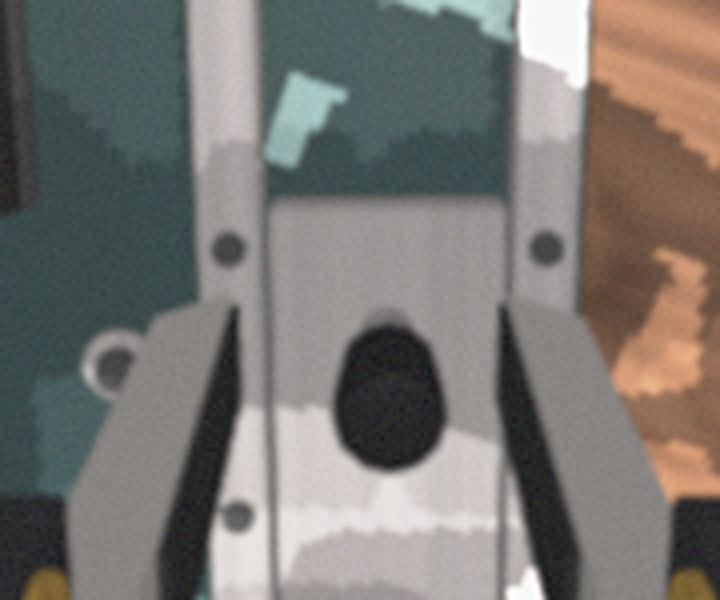

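step_arm --steps '[{"x": -0.003, "y": 0.003, "z": -0.002, "ax": -0.3, "ay": -0.2, "az": 0, "claw": 0.03}, {"x": 0, "y": 0, "z": 0, "ax": 0, "ay": 0, "az": 0, "claw": 0.01}, {"x": 0, "y": 0, "z": 0, "ax": 0, "ay": 0, "az": 0, "claw": 0.01}, {"x": 0, "y": 0, "z": 0, "ax": 0, "ay": 0, "az": 0, "claw": 0.01}, {"x": 0, "y": 0, "z": 0, "ax": 0, "ay": 0, "az": 0, "claw": 0.01}]' --grip_force 12

```text
time_s: 16.08
ee_pos: [0.5567, -0.0561, 0.0429]
eef_rot: [3.14, 0.001, 1.919]
force: [-0.4, -1.3, -7.6]
grip_width: 0.0161
```

step_arm --steps '[{"x": 0.005, "y": 0, "z": 0, "ax": 0, "ay": 0, "az": 0, "claw": 0.01}, {"x": 0.008, "y": 0, "z": 0, "ax": 0, "ay": 0, "az": 0, "claw": 0.01}, {"x": 0.01, "y": 0, "z": 0, "ax": 0, "ay": 0, "az": 0, "claw": 0.01}]'

```text
time_s: 16.33
ee_pos: [0.5488, -0.0346, 0.0428]
eef_rot: [3.139, 0.002, 1.917]
force: [1.4, -2.4, -2.7]
grip_width: 0.0167
```

```bash
python3 - <<'E'
from h import *
o=ctrl.get_obs(); print(o['ee_pos'],o['force'],o['grip_width'])
move([.521,.0425,.04],[np.pi,0,np.radians(110)])
E
```

```text
[ 0.5488274  -0.03455515  0.04277693] [ 1.3934263  -2.38958152 -2.68722602] 0.016714392284878334
shift mm [81.9 -0.1  2.6]
turn deg [ 0.16  0.14 -0.18]
```

step_arm --steps '[{"x": 0.013, "y": 0, "z": 0, "ax": 0, "ay": 0, "az": 0, "claw": 0.01}, {"x": 0.014, "y": 0, "z": 0, "ax": 0, "ay": 0, "az": 0, "claw": 0.01}, {"x": 0.014, "y": 0, "z": 0, "ax": 0, "ay": 0, "az": 0, "claw": 0.01}, {"x": 0.014, "y": 0, "z": 0, "ax": 0, "ay": 0, "az": 0, "claw": 0.01}, {"x": 0.01, "y": 0, "z": 0, "ax": 0, "ay": 0, "az": 0, "claw": 0.01}]'

```text
time_s: 16.75
ee_pos: [0.5238, 0.0335, 0.0428]
eef_rot: [3.138, 0.003, 1.918]
force: [2.8, -1.9, -5.6]
grip_width: 0.0161
```

```bash
python3 - <<'E'
from h import *
o=ctrl.get_obs(); print(o['ee_pos'],o['force'],o['grip_width'])
move([.521,.0425,.04],[np.pi,0,np.radians(110)])
E
```

```text
[0.52377466 0.03352867 0.04281995] [ 2.76638955 -1.90940136 -5.55715276] 0.01605640689143359
shift mm [9.4 0.4 2.8]
turn deg [ 0.19  0.17 -0.13]
```

Drawn out by about 95 mm so far. A little further, then release and rise.

step_arm --steps '[{"x": 0.006, "y": 0, "z": 0, "ax": 0, "ay": 0, "az": 0, "claw": 0.01}, {"x": 0, "y": 0, "z": 0, "ax": 0, "ay": 0, "az": 0, "claw": 0.01}, {"x": 0, "y": 0, "z": 0, "ax": 0, "ay": 0, "az": 0, "claw": 0.03}, {"x": 0, "y": 0, "z": 0, "ax": 0, "ay": 0, "az": 0, "claw": 0.035}, {"x": 0, "y": 0, "z": 0, "ax": 0, "ay": 0, "az": 0, "claw": 0.035}]'

```text
time_s: 17.17
ee_pos: [0.5209, 0.0428, 0.0436]
eef_rot: [3.137, 0.003, 1.921]
force: [0.1, -1.3, 0.4]
grip_width: 0.0327
```

step_arm --steps '[{"x": 0, "y": 0, "z": -0.015, "ax": 0, "ay": 0, "az": 0, "claw": 0.035}, {"x": 0, "y": 0, "z": -0.025, "ax": 0, "ay": 0, "az": 0, "claw": 0.035}, {"x": -0.03, "y": 0, "z": -0.025, "ax": 0, "ay": 0, "az": 0, "claw": 0.035}, {"x": -0.035, "y": 0, "z": -0.005, "ax": 0, "ay": 0, "az": 0, "claw": 0.035}, {"x": -0.002, "y": 0, "z": 0, "ax": 0, "ay": 0, "az": 0, "claw": 0.04}]'

```text
time_s: 17.58
ee_pos: [0.5442, -0.0232, 0.1171]
eef_rot: [3.138, 0.003, 1.921]
force: [-0.2, -0.8, -0.1]
grip_width: 0.0385
```

```bash
python3 - <<'E'
from h import *
p,d,o=snap(22)
cv2.imwrite('pics/z22.png',cv2.resize(p[80:260,230:430,::-1],None,fx=3.6,fy=3.3,interpolation=cv2.INTER_CUBIC))
E
```

```text
17.5833 [ 0.5442 -0.0232  0.1171] [1.7981e+02 1.5000e-01 1.1009e+02] 0.03848116056285837 [-0.16 -0.78 -0.12]
```

View pics/z22.png

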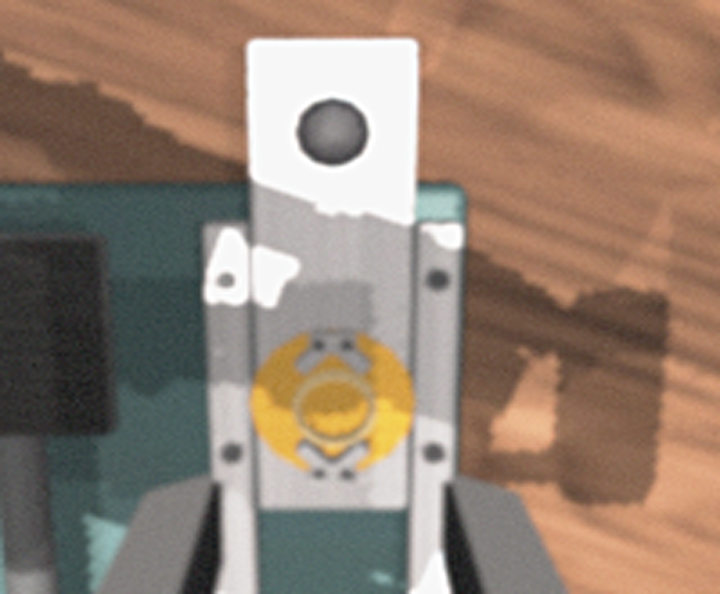

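The ring is still in the die at (322.8,203.3), with the jaws either side. I'll go down to regrasp it.

```bash
python3 - <<'E'
from h import *
w=np.load('wrist22.npz')
P=onplane('wrist',(322.8,203.3),.034,w['pos'],w['rot'])[0]; print(P)
move([P[0],P[1],.05],[np.pi,0,np.radians(110)])
E
```

```text
[ 0.5468936 -0.0254825  0.034    ]
shift mm [-4.4  1.5 66.9]
turn deg [0.19 0.12 0.07]
```

step_arm --steps '[{"x": -0.0035, "y": 0.0015, "z": 0.02, "ax": 0.2, "ay": 0.1, "az": 0, "claw": 0.04}, {"x": 0, "y": 0, "z": 0.02, "ax": 0, "ay": 0, "az": 0, "claw": 0.04}, {"x": 0, "y": 0, "z": 0.015, "ax": 0, "ay": 0, "az": 0, "claw": 0.035}, {"x": 0, "y": 0, "z": 0.005, "ax": 0, "ay": 0, "az": 0, "claw": 0.035}, {"x": 0, "y": 0, "z": 0, "ax": 0, "ay": 0, "az": 0, "claw": 0.035}]'

```text
time_s: 18.05
ee_pos: [0.5463, -0.0247, 0.0548]
eef_rot: [3.14, 0.0, 1.917]
force: [0.4, -0.2, 1.1]
grip_width: 0.0351
```

```bash
python3 - <<'E'
from h import *
p,d,o=snap(23)
cv2.imwrite('pics/z23.png',cv2.resize(p[130:280,230:410,::-1],None,fx=4,fy=4,interpolation=cv2.INTER_CUBIC))
move([.5468,-.0258,.031],[np.pi,0,np.radians(110)])
E
```

```text
18.05 [ 0.5463 -0.0247  0.0548] [179.94   0.   109.85] 0.035105913790546485 [ 0.36 -0.17  1.06]
shift mm [-1.2 -0.1 24.3]
turn deg [ 0.08  0.01 -0.14]
```

View pics/z23.png

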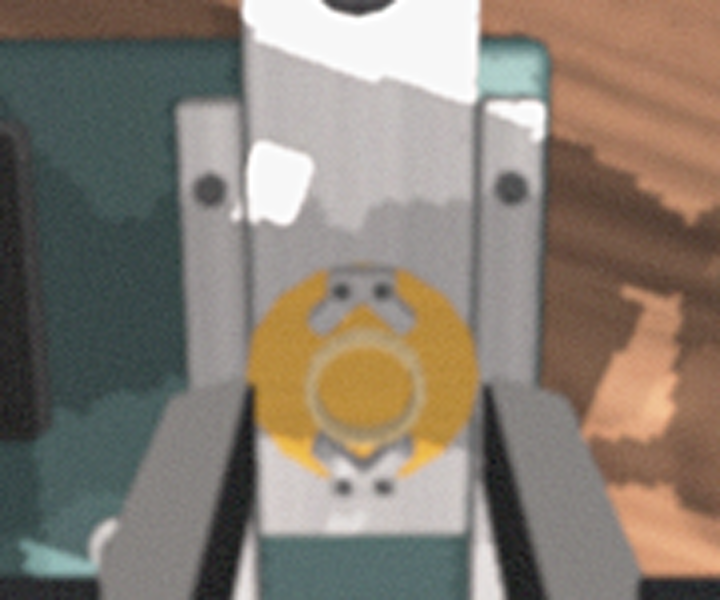

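step_arm --steps '[{"x": -0.001, "y": 0, "z": 0.01, "ax": 0, "ay": 0, "az": 0, "claw": 0.035}, {"x": 0, "y": 0, "z": 0.008, "ax": 0, "ay": 0, "az": 0, "claw": 0.035}, {"x": 0, "y": 0, "z": 0.003, "ax": 0, "ay": 0, "az": 0, "claw": 0.035}, {"x": 0, "y": 0, "z": 0, "ax": 0, "ay": 0, "az": 0, "claw": 0.035}]'

```text
time_s: 18.43
ee_pos: [0.5478, -0.0251, 0.0344]
eef_rot: [3.137, 0.001, 1.918]
force: [-0.2, 0.5, 0.1]
grip_width: 0.0355
```

```bash
python3 - <<'E'
from h import *
o=ctrl.get_obs();print(o['ee_pos'],o['force'])
move([.5468,-.0258,.0305],[np.pi,0,np.radians(110)])
E
```

```text
[ 0.54781161 -0.02511475  0.03444368] [-0.1657336   0.45192388  0.09828295]
shift mm [-0.3 -1.2  3.9]
turn deg [ 0.24  0.08 -0.11]
```

step_arm --steps '[{"x": 0, "y": -0.001, "z": 0.0035, "ax": 0.2, "ay": 0, "az": 0, "claw": 0.03}, {"x": 0, "y": 0, "z": 0.001, "ax": 0, "ay": 0, "az": 0, "claw": 0.01}, {"x": 0, "y": 0, "z": 0, "ax": 0, "ay": 0, "az": 0, "claw": 0.01}, {"x": 0, "y": 0, "z": 0, "ax": 0, "ay": 0, "az": 0, "claw": 0.01}, {"x": 0, "y": 0, "z": 0, "ax": 0, "ay": 0, "az": 0, "claw": 0.01}]' --grip_force 5

```text
time_s: 18.85
ee_pos: [0.5472, -0.0255, 0.0301]
eef_rot: [3.14, 0.002, 1.918]
force: [0.2, 0.7, -0.4]
grip_width: 0.0193
```

step_arm --steps '[{"x": 0, "y": 0, "z": 0, "ax": 0, "ay": 0, "az": 0, "claw": 0.01}, {"x": 0, "y": 0, "z": -0.008, "ax": 0, "ay": 0, "az": 0, "claw": 0.01}, {"x": 0, "y": 0, "z": -0.03, "ax": 0, "ay": 0, "az": 0, "claw": 0.01}, {"x": 0, "y": 0, "z": -0.035, "ax": 0, "ay": 0, "az": 0, "claw": 0.01}, {"x": 0, "y": 0, "z": -0.035, "ax": 0, "ay": 0, "az": 0, "claw": 0.01}]'

```text
time_s: 19.27
ee_pos: [0.5435, -0.025, 0.1366]
eef_rot: [-3.132, -0.004, 1.918]
force: [0.9, -0.1, 0.8]
grip_width: 0.0191
```

```bash
python3 - <<'E'
from h import *
p,d,o=snap(24)
move([.602,.188,.14],[np.pi,0,np.radians(110)])
E
```

```text
19.2667 [ 0.5435 -0.025   0.1366] [-179.42   -0.22  109.88] 0.01913878821812734 [ 0.9  -0.14  0.85]
shift mm [181.7 124.8   4. ]
turn deg [-0.06  0.04 -0.12]
```

View pics/wrist24.png

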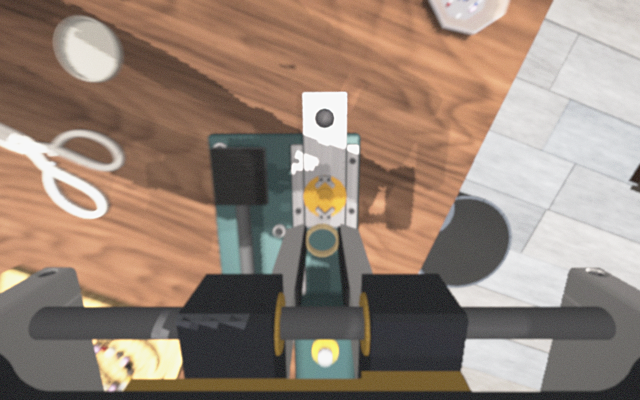

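The ring is held at (322,240) and the die is empty. On to the dish.

step_arm --steps '[{"x": 0.03, "y": 0.021, "z": 0, "ax": 0, "ay": 0, "az": 0, "claw": 0.01}, {"x": 0.031, "y": 0.021, "z": 0, "ax": 0, "ay": 0, "az": 0, "claw": 0.01}, {"x": 0.031, "y": 0.021, "z": 0, "ax": 0, "ay": 0, "az": 0, "claw": 0.01}, {"x": 0.031, "y": 0.021, "z": 0, "ax": 0, "ay": 0, "az": 0, "claw": 0.01}, {"x": 0.031, "y": 0.021, "z": 0, "ax": 0, "ay": 0, "az": 0, "claw": 0.01}]'

```text
time_s: 19.73
ee_pos: [0.5966, 0.1555, 0.1538]
eef_rot: [3.13, 0.006, 1.908]
force: [1.3, -0.9, -0.1]
grip_width: 0.0196
```

step_arm --steps '[{"x": 0.015, "y": 0.01, "z": 0, "ax": 0, "ay": 0, "az": 0, "claw": 0.01}, {"x": 0, "y": 0, "z": 0, "ax": 0, "ay": 0, "az": 0, "claw": 0.01}, {"x": 0, "y": 0, "z": 0, "ax": 0, "ay": 0, "az": 0, "claw": 0.01}]'

```text
time_s: 19.98
ee_pos: [0.6014, 0.1809, 0.155]
eef_rot: [3.128, 0.005, 1.914]
force: [-1.3, -0.9, -0.1]
grip_width: 0.0193
```

```bash
python3 - <<'E'
from h import *
p,d,o=snap(25)
move([.602,.188,.14],[np.pi,0,np.radians(110)])
E
```

```text
19.9833 [0.6014 0.1809 0.155 ] [179.22   0.29 109.68] 0.019259846274968736 [-1.33 -0.94 -0.11]
shift mm [ 6.9  2.9 15. ]
turn deg [ 0.78  0.29 -0.34]
```

View pics/wrist25.png

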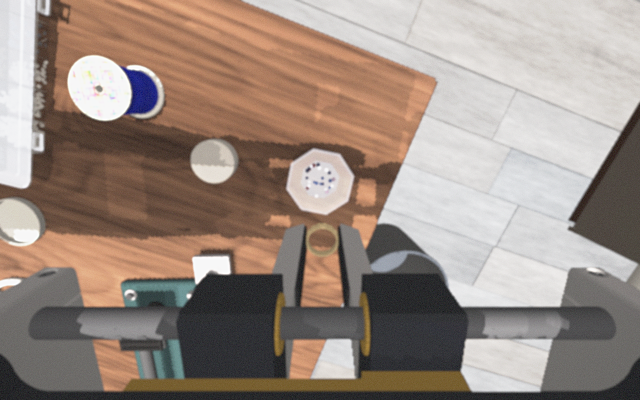

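The dish is centred at (320.5,182), with the spool and jar standing untouched.

```bash
python3 - <<'E'
from h import *
w=np.load('wrist25.npz')
P=onplane('wrist',(320.5,182),.018,w['pos'],w['rot'])[0]; Q=onplane('wrist',(320,180),.005,w['pos'],w['rot'])[0];print(P,Q)
print(bydepth('wrist',[(320,180),(316,190),(320,172)],w['d'],w['pos'],w['rot']))
print(onplane('wrist',(214,161),.02,w['pos'],w['rot']))
M=(P+Q)/2; move([M[0],M[1],.055],[np.pi,0,np.radians(110)])
E
```

```text
[0.60130622 0.1844951  0.018     ] [0.60118242 0.18359078 0.005     ]
[[0.601361   0.18314057 0.00288076]
 [0.60100852 0.17085843 0.00259589]
 [0.59841581 0.1914422  0.00210775]]
[[0.49113284 0.16938998 0.02      ]]
shift mm [  3.9  -0.3 100. ]
turn deg [ 0.78  0.29 -0.34]
```

step_arm --steps '[{"x": 0.003, "y": 0, "z": 0.025, "ax": 0.7, "ay": 0.3, "az": 0, "claw": 0.01}, {"x": 0, "y": 0, "z": 0.025, "ax": 0, "ay": 0, "az": 0, "claw": 0.01}, {"x": 0, "y": 0, "z": 0.025, "ax": 0, "ay": 0, "az": 0, "claw": 0.01}, {"x": 0, "y": 0, "z": 0.018, "ax": 0, "ay": 0, "az": 0, "claw": 0.01}, {"x": 0, "y": 0, "z": 0, "ax": 0, "ay": 0, "az": 0, "claw": 0.01}]'

```text
time_s: 20.45
ee_pos: [0.6018, 0.177, 0.0622]
eef_rot: [3.136, 0.001, 1.908]
force: [0.3, -0.2, -1.2]
grip_width: 0.0199
```

```bash
python3 - <<'E'
from h import *
p,d,o=snap(26)
cv2.imwrite('pics/z26.png',cv2.resize(p[130:280,230:410,::-1],None,fx=4,fy=4,interpolation=cv2.INTER_CUBIC))
move([.6013,.184,.018],[np.pi,0,np.radians(110)])
E
```

```text
20.45 [0.6018 0.177  0.0622] [1.7965e+02 4.0000e-02 1.0932e+02] 0.019882213897328534 [ 0.27 -0.18 -1.17]
shift mm [ 6.9  0.8 46.1]
turn deg [ 0.44  0.06 -0.69]
```

View pics/z26.png

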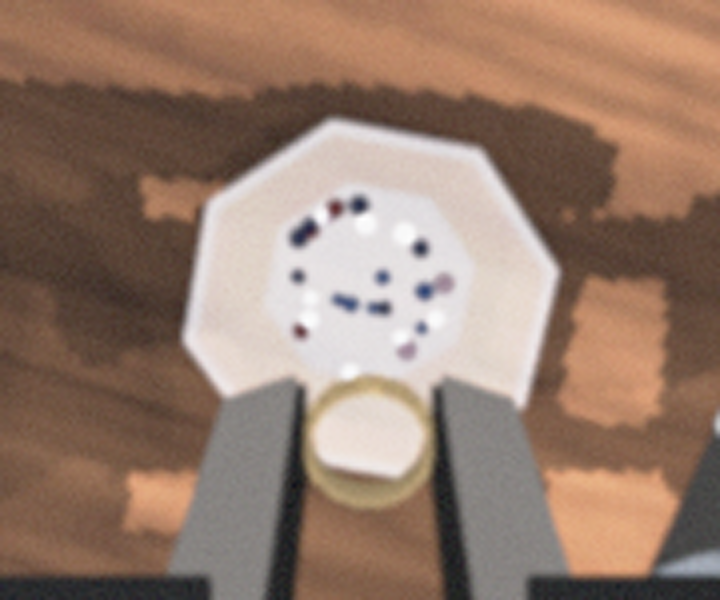

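The dish is ahead of the ring and its floor (370,285 in the crop) is clear. I'll move forward 8 mm and lower.

step_arm --steps '[{"x": 0.006, "y": 0.001, "z": 0.012, "ax": 0.4, "ay": 0, "az": 0, "claw": 0.01}, {"x": 0.003, "y": 0, "z": 0.012, "ax": 0, "ay": 0, "az": 0, "claw": 0.01}, {"x": 0, "y": 0, "z": 0.008, "ax": 0, "ay": 0, "az": 0, "claw": 0.01}, {"x": 0, "y": 0, "z": 0, "ax": 0, "ay": 0, "az": 0, "claw": 0.01}]'

```text
time_s: 20.83
ee_pos: [0.6024, 0.1853, 0.0339]
eef_rot: [3.136, 0.002, 1.905]
force: [-0.3, -0.1, -1.1]
grip_width: 0.0195
```

```bash
python3 - <<'E'
from h import *
p,d,o=snap(27)
cv2.imwrite('pics/z27.png',cv2.resize(p[130:280,230:410,::-1],None,fx=4,fy=4,interpolation=cv2.INTER_CUBIC))
move([.6005,.186,.018],[np.pi,0,np.radians(110)])
E
```

```text
20.8333 [0.6024 0.1853 0.0339] [1.7967e+02 9.0000e-02 1.0917e+02] 0.019487731243296794 [-0.33 -0.06 -1.05]
shift mm [ 1.3 -1.9 16.6]
turn deg [ 0.37  0.1  -0.82]
```

View pics/z27.png

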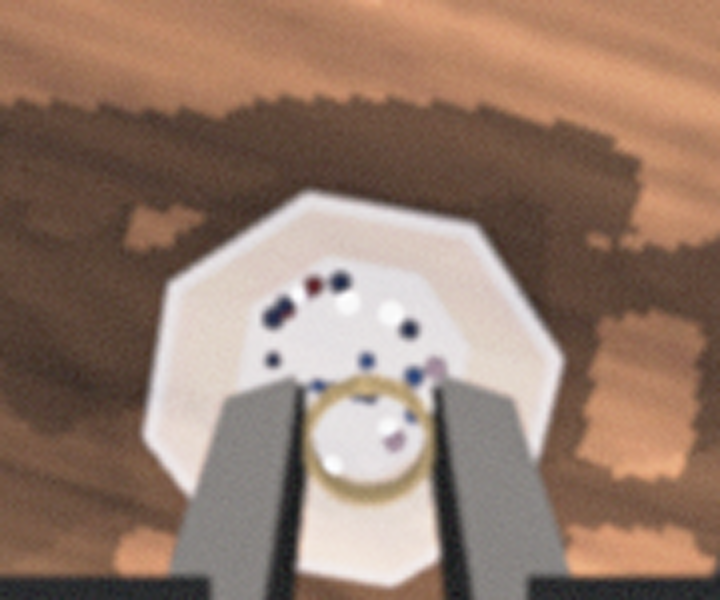

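step_arm --steps '[{"x": 0.0015, "y": -0.002, "z": 0.008, "ax": 0.3, "ay": 0, "az": 0, "claw": 0.01}, {"x": 0, "y": 0, "z": 0.006, "ax": 0, "ay": 0, "az": 0, "claw": 0.01}, {"x": 0, "y": 0, "z": 0, "ax": 0, "ay": 0, "az": 0, "claw": 0.01}]'

```text
time_s: 21.13
ee_pos: [0.6007, 0.1865, 0.0206]
eef_rot: [3.139, 0.002, 1.906]
force: [-0.2, 0.2, 0.5]
grip_width: 0.0191
```

```bash
python3 - <<'E'
from h import *
p,d,o=snap(28)
cv2.imwrite('pics/z28.png',cv2.resize(p[130:280,230:410,::-1],None,fx=4,fy=4,interpolation=cv2.INTER_CUBIC))
E
```

```text
21.1333 [0.6007 0.1865 0.0206] [1.7984e+02 1.1000e-01 1.0919e+02] 0.01908875435433754 [-0.25  0.22  0.48]
```

View pics/z28.png

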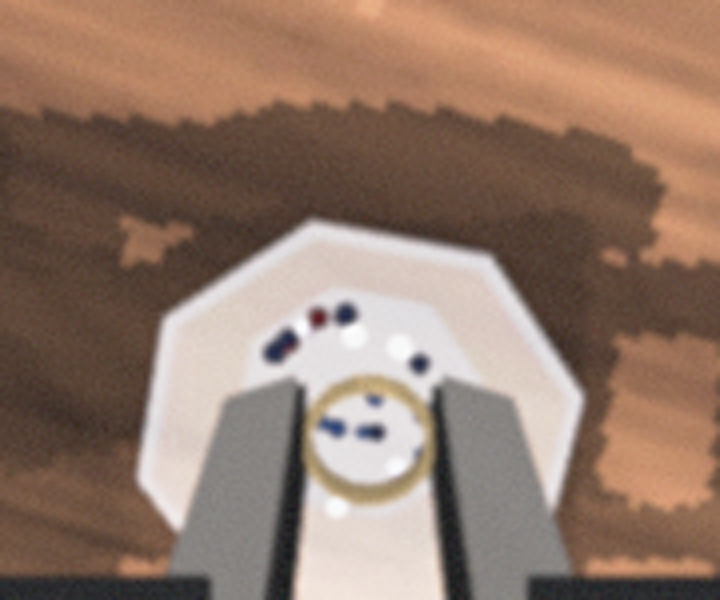

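step_arm --steps '[{"x": 0, "y": 0, "z": 0.004, "ax": 0, "ay": 0, "az": 0, "claw": 0.01}, {"x": 0, "y": 0, "z": 0, "ax": 0, "ay": 0, "az": 0, "claw": 0.01}, {"x": 0, "y": 0, "z": 0, "ax": 0, "ay": 0, "az": 0, "claw": 0.025}, {"x": 0, "y": 0, "z": 0, "ax": 0, "ay": 0, "az": 0, "claw": 0.025}, {"x": 0, "y": 0, "z": 0, "ax": 0, "ay": 0, "az": 0, "claw": 0.025}]'

```text
time_s: 21.6
ee_pos: [0.6013, 0.1866, 0.0174]
eef_rot: [3.137, 0.002, 1.906]
force: [-0.1, -0.6, -0.0]
grip_width: 0.0252
```

step_arm --steps '[{"x": 0, "y": 0, "z": -0.015, "ax": 0, "ay": 0, "az": 0, "claw": 0.025}, {"x": 0, "y": 0, "z": -0.03, "ax": 0, "ay": 0, "az": 0, "claw": 0.03}, {"x": 0, "y": 0, "z": -0.035, "ax": 0, "ay": 0, "az": 0, "claw": 0.03}, {"x": 0, "y": 0, "z": -0.035, "ax": 0, "ay": 0, "az": 0, "claw": 0.03}, {"x": 0, "y": 0, "z": 0, "ax": 0, "ay": 0, "az": 0, "claw": 0.03}]'

```text
time_s: 22.02
ee_pos: [0.5998, 0.1863, 0.1356]
eef_rot: [3.142, 0.002, 1.906]
force: [0.8, 0.5, 0.8]
grip_width: 0.03
```

```bash
python3 - <<'E'
from h import *
p,d,o=snap(29)
p,d,o=snap(29,'scene')
cv2.imwrite('pics/z29.png',cv2.resize(p[120:270,210:430,::-1],None,fx=3.6,fy=3.6,interpolation=cv2.INTER_CUBIC))
E
```

```text
22.0167 [0.5998 0.1863 0.1356] [1.8000e+02 9.0000e-02 1.0919e+02] 0.029976973304303614 [0.76 0.5  0.8 ]
22.0667 [0.5988 0.186  0.1325] [-1.7983e+02  7.0000e-02  1.0919e+02] 0.030155821224501327 [ 0.17 -0.11 -1.72]
```

View pics/wrist29.png

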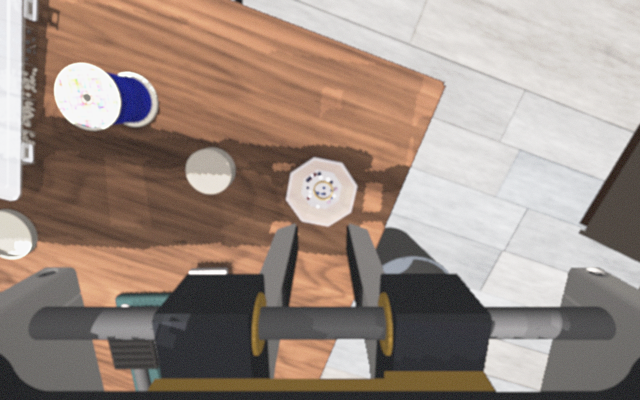

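View pics/z29.png

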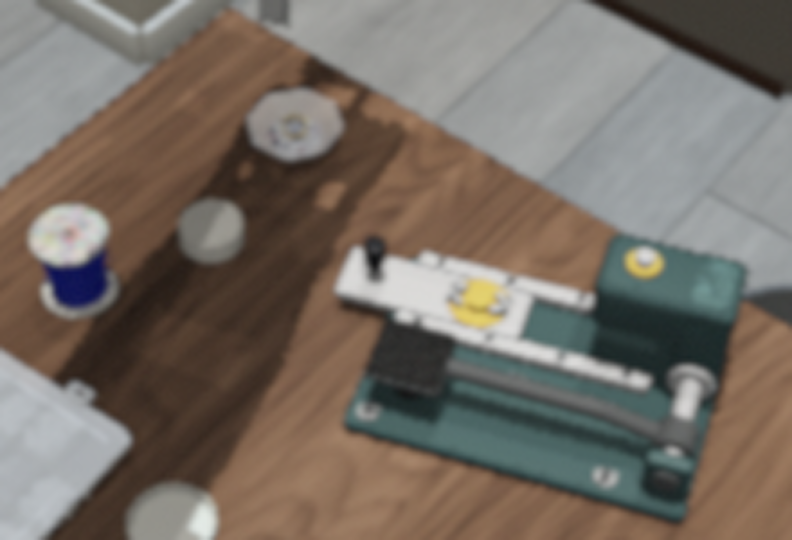

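The ring lies flat in the dish at (322,189) in the wrist view. The pedal is up, the slide is out, and the spool, jar and dish are where they started. Nothing touches the robot, so I'm handing in.

```bash
python3 - <<'E'
from h import *
print(ticket.hand_in())
E
```

```text
the job is handed in; nothing more can be done
None
```

The ring has been through the press and is now in the glass dish. I handed the job in at about 22 s of the 64 s allowed; the hand-in gives no verdict.

- **Pressing:** I laid the ring flat on the die seat, let go, and pushed the slide home by its knob. The pedal went down to its stop, was held about half a second, and came back up. I then drew the slide out about 105 mm with the ring still in the die.
- **Final checks:** The last wrist and scene pictures show the ring lying flat near the middle of the dish, the die empty, the slide out and the pedal up. The spool, jar and dish look where they were at the start, and the gripper was about 0.12 m clear above the dish.
- **Checks that disagreed:**
  - **Slide travel:** The camera showed about 105 mm, while the arm moved 112–115 mm because the knob slipped in the grip at the stop. I pushed the knob again with closed fingers; it hit a hard stop within about 1 mm, so I took the slide as home.
  - **Knob height:** Measuring it from two views gave 36 mm against the stated 58 mm, because the views were too close together. I used the stated height instead.
- **Forces:** They were higher than planned for a moment: about 40 N at the fingertips when I re-pushed the slide, and about 50 N on the pedal at its stop. The 40 N limit applies to the arm and the gripper's body, and both contacts were at the fingertips.

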